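# Set a rod against its stop and lock it with the square key

### The job

First push the metal rod along its V-groove until its end touches the end stop. Then take the T-handled key from its wooden stand, put its square end fully down into the recessed socket beside the groove and, only with the key, turn the keeper (the socket with its flat arm) clockwise until it stops square across the groove behind the rod; let go and leave the key standing in the socket. Do not lift the rod out of the groove or push the keeper with the fingers, and leave the cork block, the roll of tape and the thread spool where they are.

Things in the scene. Friction and masses are not known exactly. Their poses are not given: they have to be found in the camera images.
- fixture: Grey base plate with a steel V-block, 150 x 250 x 12 mm plate, fixed to the bench. Origin: underside; the plate spans x -80 to +70 mm and y -125 to +125 mm. z up. The groove runs along the fixture's y axis at x = +25 mm, open at the +y end; the end stop is at its -y end, so the rod is pushed toward -y. The V-block is 64 mm wide, y -110 to +110 mm, its flat rims 36 mm above the bench. The end stop's plate is 62 mm high. The keeper's pivot is at x = -45, y = +15 mm.
- end_stop (a point): Centre of the face of the end stop that the rod's front end must touch, on the groove's centre line, 41 mm above the bench; axes as the fixture.
- rod: Plain round aluminium rod lying in the groove, 32 mm diameter, 110 mm long, 0.24 kg. Origin: its middle, on its axis, 41 mm above the bench; its top is 57 mm above the bench. Its y axis lies along the rod, +y to the rear. It starts 35 to 75 mm short of the stop; sliding it takes about 1 to 5 N.
- rod_front (a point): Centre of the rod's front end face, the one that must touch the end stop.
- rod_rear (a point): Centre of the rod's rear end face, the one to push on; it reaches 21 mm above the rims of the groove.
- keeper (a joint): Angle of the keeper (rotor, socket and arm together), rad; grows clockwise seen from above. 0 to 1.4: starts at 0 to 0.2 (arm points back along the groove, beside it), 1.4 is its hard stop, where the arm lies square across the groove 3 mm behind the rear end of a rod that is home (a rod that is not home is in its way). Stiff hinge of 0.06 N m friction, stays where it is left.
- socket (a point): Centre of the mouth of the square socket, on the keeper's upright turning axis, 65 mm above the bench. The socket is 23 mm square and 23 mm deep, so the key has up to 0.16 rad of play in it before it drives; its mouth is recessed 6 mm in the round rotor (50 mm diameter, recess 32 mm diameter, top 71 mm above the bench). x axis: along the keeper arm, outward; the square's sides are parallel to x and y; turns with the keeper.
- keeper_end (a point): Middle of the outer end of the keeper's flat dark steel arm: 16 mm wide, 12 mm thick, sticking out to 76 mm from the turning axis, 38 to 50 mm above the bench; axes as the socket. No part of the keeper may be pushed with the fingers.
- key: T-handled steel key, 87 mm high, 0.2 kg, standing upright in the wooden stand. Origin: centre of the foot of its square end; z up along the key. Square shank 20 mm wide and 30 mm long, its sides parallel to the key's x and y, foot tapered to 15 mm over the last 5 mm; collar 33 mm diameter above it (30 to 35 mm up), round stem 14 mm diameter, then the handle. Fully in, the foot stands on the socket's floor, 42 mm above the bench.
- key_handle (a point): Centre of the key's handle, 75 mm above the foot: a flat bar 80 mm long (along the key's x), 16 mm thick (along y), 24 mm high.
- key_stand: Wooden block 70 x 70 x 34 mm, fixed to the bench; origin: centre of its underside. The key's shank stands loosely in its square well (24 mm wide, 26 mm deep, floor 8 mm above the bench).
- cork_block: Bystander: cork sanding block, 85 x 55 x 30 mm, left of the fixture.
- masking_tape: Bystander: roll of pale tape, 100 mm diameter, 25 mm high, lying flat beyond the fixture.
- thread_spool: Bystander: wooden thread spool, 45 mm diameter, 55 mm high, standing beyond the fixture to the left.
Not all that is in view belongs to the job. Leave any green look-alike of the key alone.

How it is judged:
On the way, in this order (a step that is already met when the one before it is completed fails the run):
1. the rod touches the end stop while the keeper is still open (distance between rod_front and end_stop below 0.0035 m and value of joint keeper below 0.6 rad), for 0.2 s.
2. the key's square end is down in the socket while the keeper is still open (z of key in the frame of socket below -0.018 m and horizontal distance between key and socket below 0.005 m and angle between key's own z axis and vertical below 0.12 rad and value of joint keeper below 0.6 rad), for 0.2 s.
At the end, for the whole second after the job is handed in: The rod's front end is within 3.5 mm of the end stop's face, the key stands at rest in the socket (foot at least 18 mm below the socket's mouth, within 5 mm of its axis, less than 0.12 rad from upright) and the keeper is turned past 1.2 rad of its 1.4 rad, across the groove (distance between rod_front and end_stop below 0.0035 m and z of key in the frame of socket below -0.018 m and horizontal distance between key and socket below 0.005 m and angle between key's own z axis and vertical below 0.12 rad and value of joint keeper above 1.2 rad and linear speed of each of key, rod below 0.02 m/s); the robot touches nothing.
It fails at once if the fingers push the keeper itself (more than 4 N) (contact force between the fingers and keeper above 4 N).
It fails at once if the rod is lifted out of the groove (its middle rises more than 12 mm) (z of rod in the frame of fixture above 0.053 m).
It fails at once if the cork block is moved more than 30 mm (distance of cork_block from where it was at the start of the episode above 0.03 m).
It fails at once if the roll of tape is moved more than 30 mm (distance of masking_tape from where it was at the start of the episode above 0.03 m).
It fails at once if the thread spool is moved more than 30 mm (distance of thread_spool from where it was at the start of the episode above 0.03 m).
It also fails if it takes over 66 s, if anything falls off the work surface, if the arm or the gripper's body presses on something with over 40 N, if the wrist force passes 120 N, or if a joint passes its speed limit or range.

### The arm

A 6-joint arm with a two-finger parallel gripper is mounted at the origin on a cart in front of the work surface, level with it; the furniture and walls round the work are solid. World frame = base frame: x ahead of the robot, y to its left, z up, the work surface at z = 0. Lengths are in m, angles in rad, forces in N, time in s.
With the tool pointing down it reaches from about 0.3 to 0.775 m from the base axis. Payload 14.6 kg.
Tool frame: the origin (TCP) lies at the very end of the fingers, on their centre line; the grasp point (between the pads) lies 19 mm behind it; z points along the fingers, y is the direction in which the jaws open and shut (so a half turn about z gives the same grasp; the last joint's range is limited). The gripper opens to 94 mm and grips with 3 to 60 N. Pads are 16 mm wide; open, the fingers measure 119 mm over their backs; the gripper's body (75 mm by 177 mm) begins 78 mm behind the grasp point.
Start: joints at [-1.214, 0.3, 1.521, -0, 1.321, -0.067], TCP at [0.226, -0.501, 0.175] pointing down, gripper open.
Joint ranges: [-3.03, 3.03], [-0.79, 2.21], [0.23, 2.52], [-1.04, 4.18], [0, 3.07], [-2.55, 2.55]. Speed limits (rad/s): [2.22, 2.22, 2.57, 3.14, 3.14, 3.14].

### API

Orientations are given as [roll, pitch, yaw] about the fixed x, y, z axes, in that order (R = Rz(yaw) Ry(pitch) Rx(roll)).
In Python, from station import status, camera, ctrl gives the robot as it stands. The module is installed in compiled form; this text tells all that it offers.
- The arm moves only by the shell command python3 -m jog 'ROWS' [FORCE]. ROWS is JSON, a list of rows, each a list of 7 numbers: the shift along the tool's x, y, z each as a share of 1000 mm, from -1 to 1, then the turn, a rotation vector about the tool's x, y, z each as a share of pi/2 rad, from -1 to 1, then the opening, from -1 (shut) to 1 (fully open), so that 0 is half open. A call has 1 to 20 rows; each row is the pose to reach, as a shift and turn from the pose measured when the call began, along the tool's axes at that moment; what a row does not reach only later rows make up. A row lasts 1/10 s, in which the tool goes at most 50 mm and 8.59 degrees, less where a joint would pass 70% of its speed; a pose out of reach is approached as far as the arm can. A call with a number of a shift or a turn outside -1 to 1 is refused whole. A call with a gripper value outside its range is refused whole. The fingers move at their own pace and stop on an object; FORCE is the grip in N (left out, the last holds). Time passes only in rows, so rows that repeat a pose let the fingers close. It gives the time, the measured TCP pose, the force and the opening at its end, in the units of the state.
- status.get_obs(): the state, without advancing time (a new reading comes with each control period).
- camera(name): name is "scene" or "top"; returns a dict with "image" (400x640x3 uint8, red, green, blue), "fx", "fy", "cx", "cy" (pixels), "world_from_camera" (4x4, takes a point from camera to world coordinates). Camera axes: x right, y down, z forward; pixel columns grow to the right and rows downward; lengths in m; the calibration is good to about 2 mm. A picture is of the moment at which its call begins. There is no depth.
- ctrl.hand_in(): hands the job in, once; it reports no verdict.
The state is a dict: "time_s": time; "qpos": joint angles; "joint_vel": joint speeds; "tau": joint torques, N m; "ee_pos": TCP position; "eef_rot": TCP orientation; "force": force on the tool from outside, world axes, zero at the start; "moment": the same for the moment, N m; "grip_width": finger opening in m.
Only numpy, scipy, OpenCV 4.12 (cv2) and the standard library are available. Lean on these libraries where they do the work, as an engineer would, in place of code of your own. Each camera call takes 0.05 s, during which the arm holds its last target.

## Working session

There is one attempt and no reset: what is moved stays moved. The work goes in short steps, Python scripts to look and compute and a shell command to move; the robot and the scene stay as the last step left them, time stands still between calls to the robot, and variables do not carry over. Pictures are saved under pics/ and viewed, and the job is handed in when it is done.

```bash
mkdir -p pics; ls; python3 - <<'E'
from station import status,camera,ctrl
import cv2,numpy as np
print(status.get_obs())
for n in("scene","top"):
    c=camera(n); cv2.imwrite(f"pics/{n}0.png",c["image"][:,:,::-1]); print(n,c["fx"],c["fy"],c["cx"],c["cy"],np.round(c["world_from_camera"],4).tolist())
E
```

```text
pics
{'time_s': 0.0, 'qpos': array([-1.21360296e+00,  3.00465765e-01,  1.52155724e+00, -2.97709178e-05,
        1.32069184e+00, -6.66209179e-02]), 'joint_vel': array([ 0.00176548,  0.00056956,  0.00146472, -0.00121722, -0.00102602,
       -0.00163616]), 'tau': array([ 2.29265161e-04, -5.31799507e+01, -3.52732408e+01,  7.08829612e-02,
        2.43914605e-02, -1.20249942e-04]), 'ee_pos': array([ 0.2260608 , -0.50108079,  0.17399936]), 'eef_rot': array([-3.14047103e+00, -4.59336085e-05,  4.23821639e-01]), 'force': array([-0.85195728, -0.35885736,  1.04053721]), 'moment': array([-0.00535236, -0.00387837,  0.00305741]), 'grip_width': 0.09360531653040495}
scene 472.53677996661 472.53677996661 318.55177254705177 201.31370905323047 [[-0.6302, -0.5171, 0.5792, -0.0343], [-0.7763, 0.4345, -0.4567, 0.7119], [-0.0155, -0.7374, -0.6753, 0.7928], [0.0, 0.0, 0.0, 1.0]]
top 446.0002665526871 446.0002665526871 319.57341716879057 201.68057437689126 [[-0.0057, -0.9899, 0.1417, 0.4088], [-1.0, 0.0048, -0.0072, 0.2586], [0.0065, -0.1417, -0.9899, 1.1992], [0.0, 0.0, 0.0, 1.0]]
```

View pics/scene0.png

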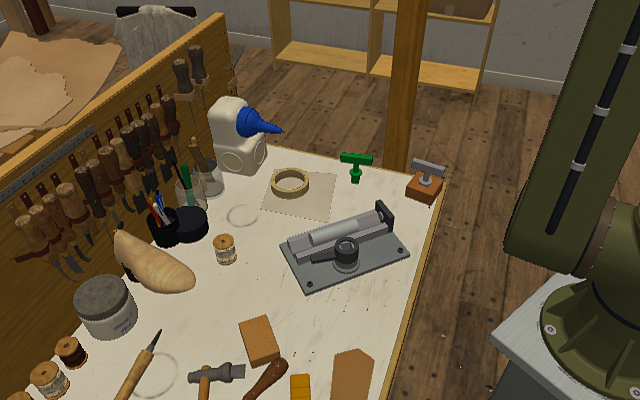

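View pics/top0.png

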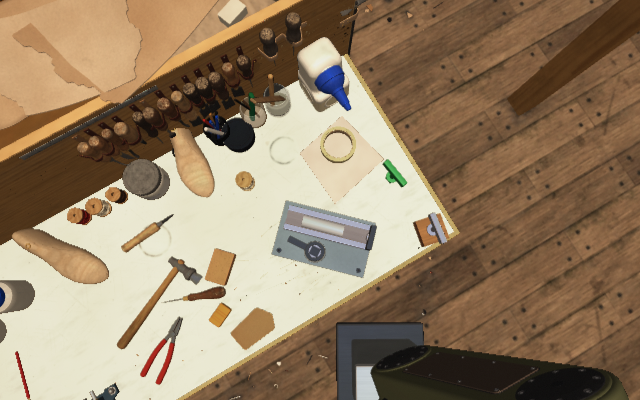

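The scene view shows the fixture around (345,250) and the stand with the steel key at (425,180). The green look-alike is at (355,165). In the top view the fixture is at (325,240), with the end stop on the right at (371,237), and the key is at (435,228). I'll zoom in next.

```bash
python3 - <<'E'
import cv2
t=cv2.imread("pics/top0.png")[190:290,265:465]; cv2.imwrite("pics/tz0.png",cv2.resize(t,None,fx=4,fy=4,interpolation=cv2.INTER_CUBIC))
t=cv2.imread("pics/scene0.png")[150:300,270:450]; cv2.imwrite("pics/sz0.png",cv2.resize(t,None,fx=4,fy=4,interpolation=cv2.INTER_CUBIC))
E
```

```text
(no output)
```

View pics/tz0.png

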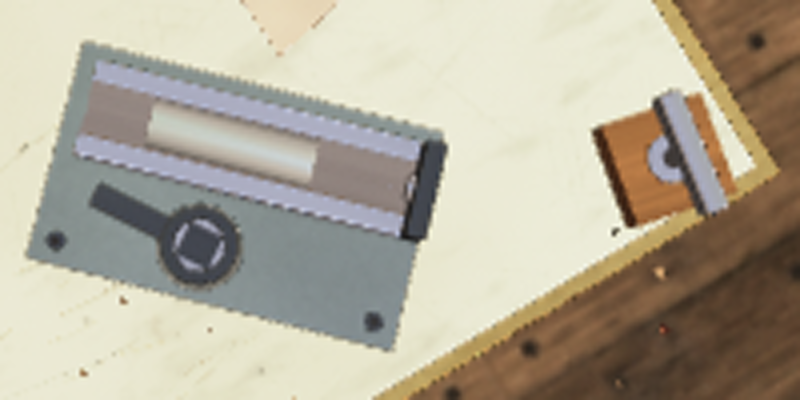

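View pics/sz0.png

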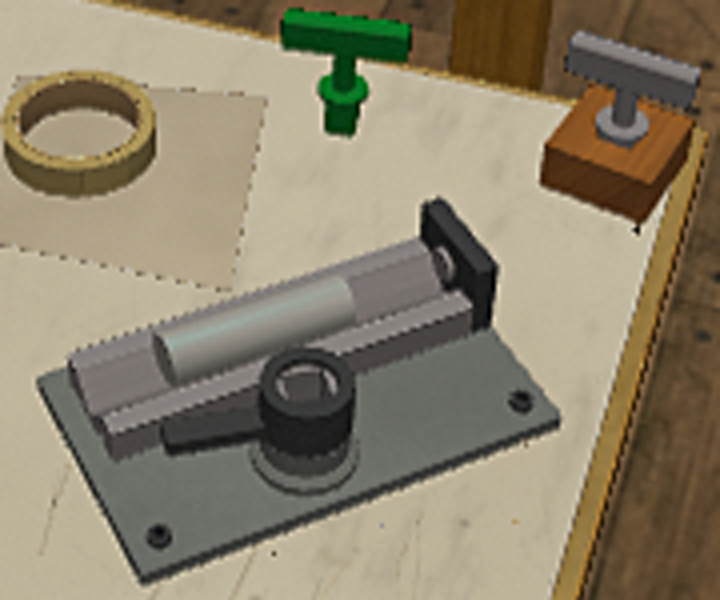

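```bash
cat > h.py <<'E'
import numpy as np,cv2
K={'scene':(472.53678,318.55177,201.31371,np.array([[-0.6302,-0.5171,0.5792,-0.0343],[-0.7763,0.4345,-0.4567,0.7119],[-0.0155,-0.7374,-0.6753,0.7928]])),
'top':(446.00027,319.57342,201.68057,np.array([[-0.0057,-0.9899,0.1417,0.4088],[-1.0,0.0048,-0.0072,0.2586],[0.0065,-0.1417,-0.9899,1.1992]]))}
def setK():
    from station import camera
    for n in K:
        c=camera(n); K[n]=(c['fx'],c['cx'],c['cy'],np.array(c['world_from_camera'])[:3])
def ray(n,u,v):
    f,cx,cy,M=K[n]; return M[:,3],M[:,:3]@np.array([(u-cx)/f,(v-cy)/f,1])
def pl(n,u,v,z):
    o,d=ray(n,u,v); return o+d*(z-o[2])/d[2]
def proj(n,p):
    f,cx,cy,M=K[n]; q=M[:,:3].T@(np.array(p)-M[:,3]); return np.array([cx+f*q[0]/q[2],cy+f*q[1]/q[2]])
def tz(x,y,x0=265,y0=190,s=4): return x0+(x+.5)/s-.5, y0+(y+.5)/s-.5
E
python3 - <<'E'
from h import *
import cv2
C=[pl('top',*tz(*p),.012) for p in [(85,42),(443,133),(393,350),(27,258)]]
# fixture coords: (70,125),(70,-125),(-80,-125),(-80,125)
F=np.array([(70,125),(70,-125),(-80,-125),(-80,125)])/1e3
P=np.array(C)[:,:2]; print(P.round(4), [np.linalg.norm(P[i]-P[i-1]).round(4) for i in range(4)])
def fit(F,P):
    fc=F.mean(0);pc=P.mean(0);A=(F-fc).T@(P-pc); a=np.arctan2(A[0,1]-A[1,0],A[0,0]+A[1,1])
    R=np.array([[np.cos(a),-np.sin(a)],[np.sin(a),np.cos(a)]]);return a,R,pc-R@fc
a,R,t=fit(F,P);print('top fix',a,t,(P-(F@R.T+t)).round(4).tolist())
S=lambda x,y:tz(x,y,270,150)
# scene: corners (40,380)=(70,125)?, (145,580)=(-80,125),(560,420)=(-80,-125)
Ps=np.array([pl('scene',*S(*p),.012)[:2] for p in [(38,379),(560,418),(143,575)]])
Fs=F[[0,2,3]]
a2,R2,t2=fit(Fs,Ps);print('scene fix',a2,t2,(Ps-(Fs@R2.T+t2)).round(4).tolist())
w=lambda x,y:R@np.array([x,y])+t
print('socket pred',w(-.045,.015),'top meas rim centre',pl('top',*tz(201,245),.071),'scene',pl('scene',*S(307,377),.071))
inv=lambda p:R.T@(p[:2]-t)
print('rod rear/front fixcoords',inv(pl('top',*tz(150,120),.057)),inv(pl('top',*tz(316,163),.057)))
print('rod top edge scene rear',inv(pl('scene',*S(158,340),.057)),inv(pl('scene',*S(345,277),.057)))
print('endstop top face edges',inv(pl('top',*tz(425,143),.062)),inv(pl('top',*tz(404,235),.062)))
print('keeper end',inv(pl('top',*tz(98,192),.05)))
# handle top z=8+87=95mm
H=[pl('top',*tz(*p),.095) for p in [(658,95),(677,90),(724,210),(706,215)]]
print('handle',np.round(H,4).tolist(),np.mean(H,0))
HS=[pl('scene',*S(*p),.095) for p in [(568,38),(697,74)]]
print('scene handle near top edge?',np.round(HS,4).tolist())
B=[pl('top',*tz(*p),.034) for p in [(594,130),(700,95),(737,190),(633,226)]]
print('stand',np.round(B,4).tolist(),np.mean(B,0))
print('collar c',pl('top',*tz(668,158),.043),pl('scene',*S(622,125),.043))
E
```

```text
[[0.5834 0.3406]
 [0.5208 0.1011]
 [0.378  0.1374]
 [0.4393 0.3782]] [np.float64(0.1489), np.float64(0.2475), np.float64(0.1473), np.float64(0.2485)]
top fix -0.2524197783833482 [0.48522331 0.23805098] [[-0.0008, -0.001], [-0.001, 0.0016], [0.0014, 0.0004], [0.0004, -0.0009]]
scene fix -0.2554765248975708 [0.48405465 0.23803763] [[-0.0018, -0.0005], [0.0012, 0.0021], [0.0006, -0.0015]]
socket pred [0.44539554 0.2638143 ] top meas rim centre [0.44534399 0.26293511 0.071     ] scene [0.44731953 0.26162076 0.071     ]
rod rear/front fixcoords [0.02505481 0.06572367] [ 0.02429585 -0.04434813]
rod top edge scene rear [0.02663492 0.06705748] [ 0.02601902 -0.04569153]
endstop top face edges [ 0.05335031 -0.10874001] [-0.00693541 -0.10917407]
keeper end [-0.02752553  0.08693115]
handle [[0.5361, -0.0227, 0.095], [0.5392, -0.0347, 0.095], [0.4643, -0.0607, 0.095], [0.4613, -0.0494, 0.095]] [ 0.50020999 -0.04184825  0.095     ]
scene handle near top edge? [[0.5367, -0.0268, 0.095], [0.4642, -0.0587, 0.095]]
stand [[0.5202, 0.0048, 0.034], [0.543, -0.0659, 0.034], [0.4804, -0.0874, 0.034], [0.4573, -0.0184, 0.034]] [ 0.50021068 -0.04173634  0.034     ]
collar c [ 0.50082746 -0.04076503  0.043     ] [ 0.49821434 -0.04215938  0.043     ]
```

```bash
cat >> h.py <<'E'
from scipy.spatial.transform import Rotation as Ro
A0=-0.2535; T0=np.array([.4850,.2380])
RF=np.array([[np.cos(A0),-np.sin(A0)],[np.sin(A0),np.cos(A0)]])
def fw(x,y): return RF@np.array([x,y])+T0
def wf(p): return RF.T@(np.array(p)[:2]-T0)
def go(p,yaw):
    from station import status
    o=status.get_obs(); R=Ro.from_euler('xyz',o['eef_rot']); Rt=Ro.from_euler('xyz',[np.pi,0,yaw])
    s=R.inv().apply(np.array(p)-o['ee_pos']); r=(R.inv()*Rt).as_rotvec()/(np.pi/2)
    print('row',s.round(4).tolist(),r.round(4).tolist(),'| q6',o['qpos'][5].round(3))
E
python3 - <<'E'
from h import *
p=fw(.025,.092);print(p); go([*p,.12],1.317)
E
```

```text
[0.53227403 0.32078989]
row [0.6171, -0.6232, 0.0547] [-0.0006, -0.0003, -0.5686] | q6 -0.067
```

```bash
python3 -m jog '[[0.6171,-0.6232,0.0,0,0,-0.57,-1],[0.6171,-0.6232,0.0,0,0,-0.57,-1],[0.6171,-0.6232,0.0,0,0,-0.57,-1],[0.6171,-0.6232,0.0,0,0,-0.57,-1],[0.6171,-0.6232,0.0,0,0,-0.57,-1],[0.6171,-0.6232,0.0,0,0,-0.57,-1],[0.6171,-0.6232,0.0,0,0,-0.57,-1],[0.6171,-0.6232,0.0,0,0,-0.57,-1],[0.6171,-0.6232,0.0,0,0,-0.57,-1],[0.6171,-0.6232,0.0,0,0,-0.57,-1],[0.6171,-0.6232,0.0,0,0,-0.57,-1],[0.6171,-0.6232,0.0,0,0,-0.57,-1],[0.6171,-0.6232,0.0,0,0,-0.57,-1],[0.6171,-0.6232,0.0,0,0,-0.57,-1],[0.6171,-0.6232,0.0,0,0,-0.57,-1],[0.6171,-0.6232,0.0,0,0,-0.57,-1],[0.6171,-0.6232,0.0,0,0,-0.57,-1],[0.6171,-0.6232,0.0,0,0,-0.57,-1],[0.6171,-0.6232,0.0,0,0,-0.57,-1],[0.6171,-0.6232,0.05,0,0,-0.57,-1]]' 10
python3 - <<'E'
from h import *
p=fw(.025,.092);print(p); go([*p,.10],1.317)
E
```

```text
time_s: 2.1
ee_pos: [0.5348, 0.3225, 0.1294]
eef_rot: [3.135, -0.007, 1.32]
force: [1.0, 1.0, -0.9]
grip_width: 0.0006
[0.53227403 0.32078989]
row [-0.0025, -0.0022, 0.0293] [0.0043, -0.0047, 0.002] | q6 0.734
```

```bash
python3 -m jog '[[-0.0025,-0.002,0.02,0.004,-0.0047,0,-1],[-0.0025,-0.002,0.05,0.004,-0.0047,0,-1],[-0.0025,-0.002,0.05,0.004,-0.0047,0,-1]]'
python3 - <<'E'
from h import *
from station import camera
for n in K:
    im=camera(n)["image"][:,:,::-1]
    if n=='top': a=im[170:290,245:425]
    else: a=im[150:300,250:430]
    cv2.imwrite(f"pics/{n}1.png",cv2.resize(a,None,fx=4,fy=4,interpolation=cv2.INTER_CUBIC))
go([*fw(.025,.092),.041],1.317)
E
```

```text
time_s: 2.4
ee_pos: [0.5307, 0.3192, 0.0756]
eef_rot: [-3.137, 0.005, 1.32]
force: [-0.1, -0.8, -0.2]
grip_width: 0.0003
row [0.0003, -0.0005, 0.0389] [0.0001, 0.0002, 0.0017] | q6 0.734
```

View pics/scene1.png

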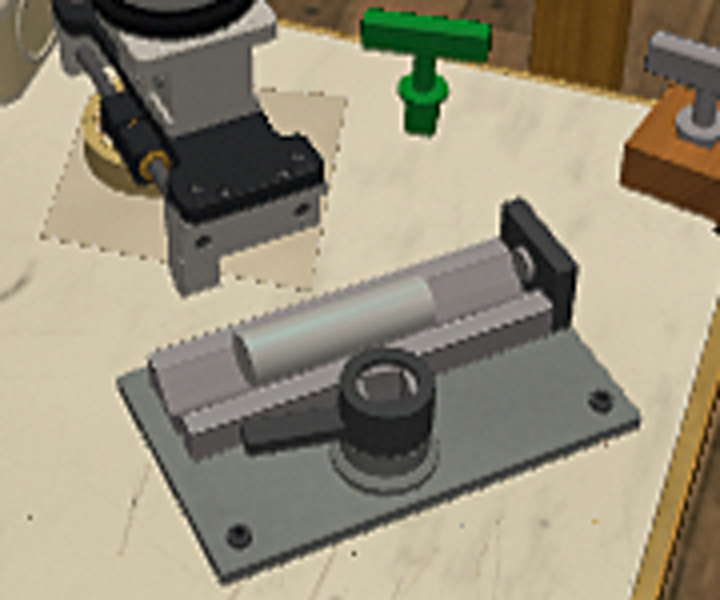

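View pics/top1.png

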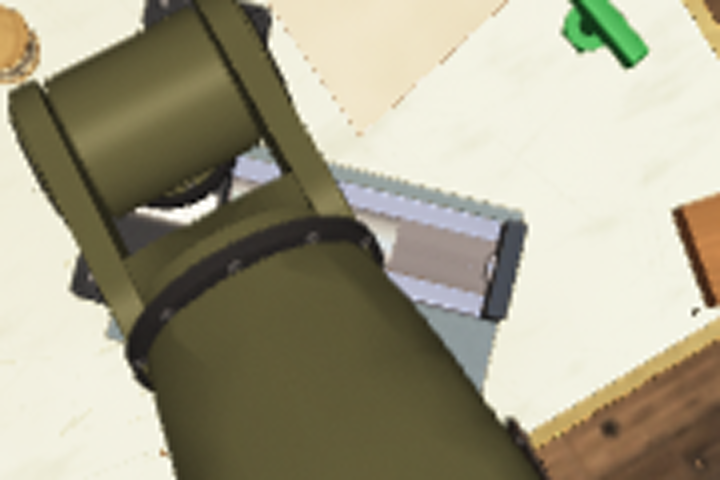

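The scene view shows the shut fingertips at crop pixel (195,290), above the groove behind the rod's rear end at (245,355). The top view is partly blocked by the arm. Next I'll check that this pixel agrees with the reported TCP.

```bash
python3 - <<'E'
from h import *
from station import status
o=status.get_obs();print(o['ee_pos'])
u=proj('scene',o['ee_pos']);print((u-[250,150])*4)
go([*fw(.025,.092),.041],1.317)
E
python3 -m jog '[[0,0,0.015,0,0,0,-1],[0,0,0.025,0,0,0,-1],[0,0,0.034,0,0,0,-1],[0,0,0.034,0,0,0,-1],[0,0,0.034,0,0,0,-1]]'
python3 - <<'E'
from h import *
from station import camera
im=camera('scene')["image"][:,:,::-1];cv2.imwrite("pics/s2.png",cv2.resize(im[150:300,250:430],None,fx=4,fy=4,interpolation=cv2.INTER_CUBIC))
go([*fw(.025,.080),.041],1.317);go([*fw(.025,.012),.041],1.317)
E
```

```text
[0.53267747 0.32040262 0.07993465]
[193.25372692 324.51802329]
row [0.0003, -0.0005, 0.0389] [0.0001, 0.0002, 0.0017] | q6 0.734
time_s: 3.0
ee_pos: [0.5327, 0.3204, 0.0459]
eef_rot: [3.141, 0.0, 1.32]
force: [0.2, -0.8, -0.0]
grip_width: 0.0008
row [-0.0119, -0.0007, 0.0053] [0.0004, -0.0, 0.0018] | q6 0.734
row [-0.0799, -0.0008, 0.0053] [0.0004, -0.0, 0.0018] | q6 0.734
```

View pics/s2.png

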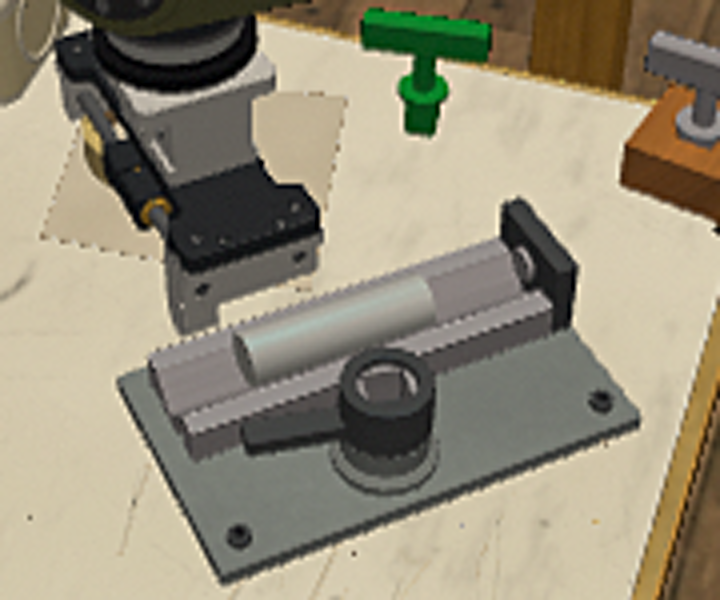

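```bash

python3 - <<'E'
from h import *
from station import camera,status
im=camera('scene')["image"][:,:,::-1];cv2.imwrite("pics/s3.png",cv2.resize(im[130:260,240:360],None,fx=5,fy=5,interpolation=cv2.INTER_CUBIC)[:600])
im=camera('top')["image"][:,:,::-1];cv2.imwrite("pics/t3.png",cv2.resize(im[150:300,235:400],None,fx=4,fy=4,interpolation=cv2.INTER_CUBIC))
p=status.get_obs()['ee_pos'];print((proj('scene',p)-[240,130])*5,(proj('top',p)-[235,150])*4)
for x in(-.0125,.0125):
  for y in(-.008,.008): print((proj('scene',[*fw(.025+x,.092+y),p[2]])-[240,130])*5)
E
```

```text
[294.34339974 559.85389343] [230.19030475 269.50747413]
[323.62328485 574.63159385]
[288.91051693 586.66561792]
[300.74977394 535.78556822]
[266.50643345 547.43837329]
```

View pics/s3.png

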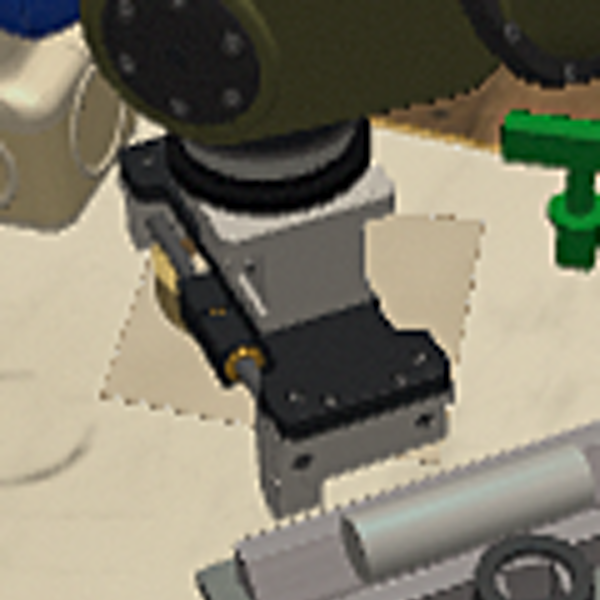

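View pics/t3.png

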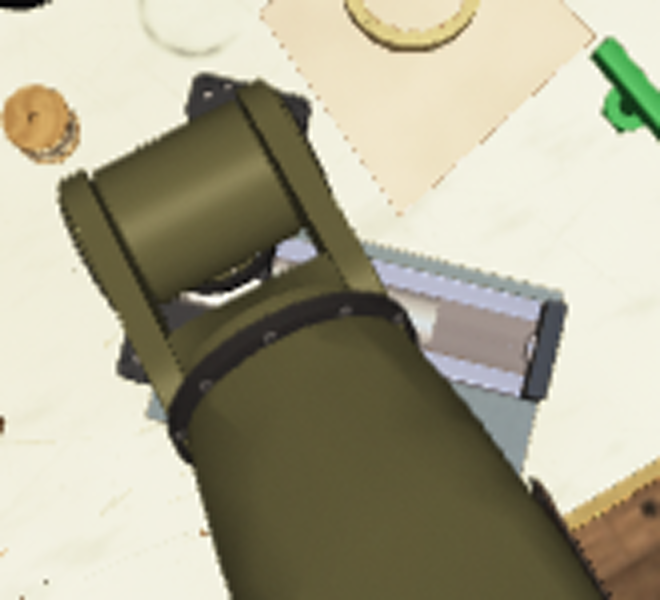

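The fingertip appears about 9 px higher in the scene view than the projected TCP. I'll go up, open the fingers and compare both tips before touching anything.

```bash
python3 -m jog '[[0,0,-0.05,0,0,0,-1],[0,0,-0.08,0,0,0,0],[0,0,-0.08,0,0,0,1],[0,0,-0.08,0,0,0,1],[0,0,-0.08,0,0,0,1],[0,0,-0.08,0,0,0,1],[0,0,-0.08,0,0,0,1],[0,0,-0.08,0,0,0,1]]'
python3 - <<'E'
from h import *
from station import camera,status
im=camera('scene')["image"][:,:,::-1];cv2.imwrite("pics/s4.png",cv2.resize(im[110:260,230:390],None,fx=4,fy=4,interpolation=cv2.INTER_CUBIC)[:600])
o=status.get_obs();p=o['ee_pos'];R=Ro.from_euler('xyz',o['eef_rot']);print(p,o['grip_width'])
for q in [(0,0,0),(0,.047,0),(0,-.047,0),(0,.047,-.097),(0,-.047,-.097),(0,0,-.097),(0,.0885,-.097),(0,-.0885,-.097)]: print(q,((proj('scene',p+R.apply(q))-[230,110])*4).round(0))
E
```

```text
time_s: 3.95
ee_pos: [0.5327, 0.3205, 0.1259]
eef_rot: [3.141, 0.0, 1.32]
force: [-0.2, -0.2, -0.5]
grip_width: 0.0529
[0.53278943 0.32052104 0.12612264] 0.057093312923464985
(0, 0, 0) [269. 421.]
(0, 0.047, 0) [234. 365.]
(0, -0.047, 0) [306. 482.]
(0, 0.047, -0.097) [223. 218.]
(0, -0.047, -0.097) [299. 333.]
(0, 0, -0.097) [259. 274.]
(0, 0.0885, -0.097) [192. 172.]
(0, -0.0885, -0.097) [337. 390.]
```

View pics/s4.png

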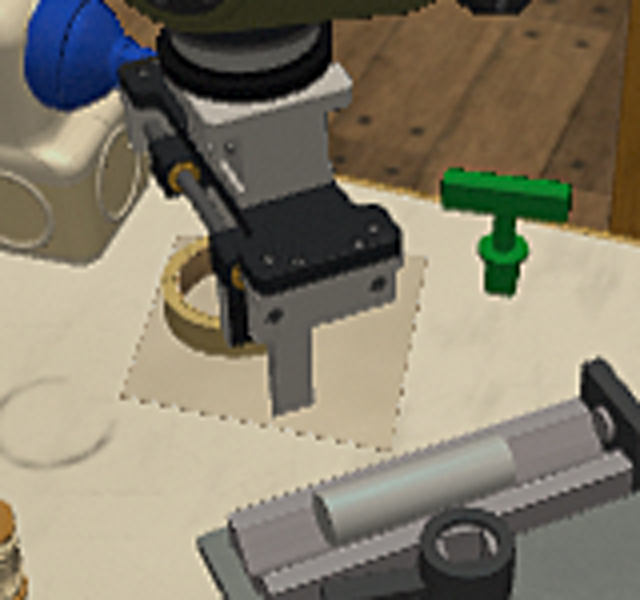

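```bash
python3 -m jog '[[0,0,0,0,0,0,-1],[0,0,0,0,0,0,-1],[0,0,0,0,0,0,-1],[0,0,0,0,0,0,-1],[0,0,0.03,0,0,0,-1],[0,0,0.06,0,0,0,-1],[-0.001,0,0.08,0,0,0,-1],[-0.001,0,0.084,0,0,0,-1],[-0.001,0,0.084,0,0,0,-1],[-0.001,0,0.084,0,0,0,-1]]'
python3 -m jog '[[-0.003,0,0,0,0,0,-1],[-0.006,0,0,0,0,0,-1],[-0.009,0,0,0,0,0,-1],[-0.012,0,0,0,0,0,-1],[-0.015,0,0,0,0,0,-1],[-0.018,0,0,0,0,0,-1],[-0.021,0,0,0,0,0,-1],[-0.024,0,0,0,0,0,-1]]'
python3 - <<'E'
from h import *
from station import camera,status
im=camera('scene')["image"][:,:,::-1];cv2.imwrite("pics/s5.png",cv2.resize(im[150:300,250:430],None,fx=4,fy=4,interpolation=cv2.INTER_CUBIC))
o=status.get_obs();print(wf(o['ee_pos']),o['ee_pos'],o['force'])
E
```

```text
time_s: 5.0
ee_pos: [0.5332, 0.3199, 0.0435]
eef_rot: [3.14, -0.001, 1.32]
force: [-0.6, 1.3, 0.6]
grip_width: 0.0006
time_s: 5.8
ee_pos: [0.5272, 0.2964, 0.0434]
eef_rot: [3.14, -0.001, 1.32]
force: [-0.4, -0.2, -0.6]
grip_width: 0.0005
[0.02620799 0.06678247] [0.52711902 0.29607534 0.04344456] [ 0.42767386 -0.4018103   0.40613013]
```

View pics/s5.png

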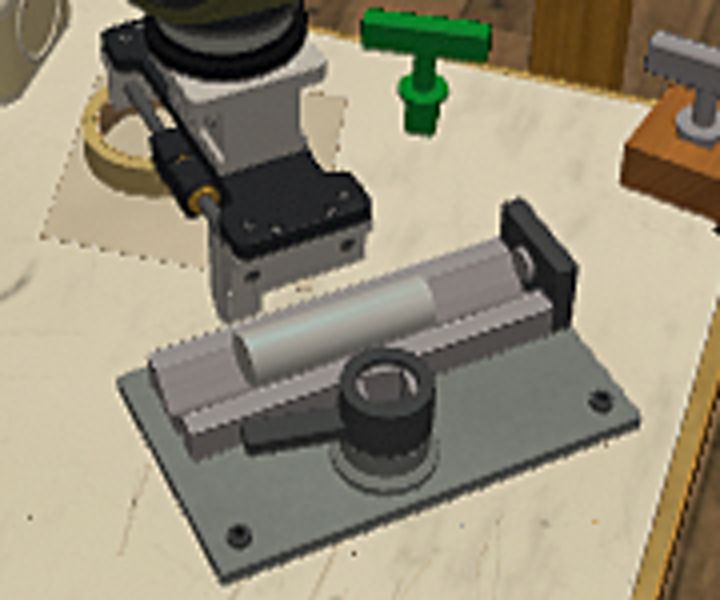

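No contact was felt although the finger face should have passed the rod's rear end. I'll raise the tool and look at the shut fingers clear of the fixture.

```bash
python3 -m jog '[[0.03,0,0,0,0,0,-1],[0.03,0,-0.04,0,0,0,-1],[0.03,0,-0.08,0,0,0,-1],[0.03,0,-0.083,0,0,0,-1],[0.03,0,-0.083,0,0,0,-1],[0.03,0,-0.083,0,0,0,-1]]'
python3 - <<'E'
from h import *
from station import camera,status
im=camera('scene')["image"][:,:,::-1];cv2.imwrite("pics/s6.png",cv2.resize(im[110:260,230:390],None,fx=4,fy=4,interpolation=cv2.INTER_CUBIC)[:600])
o=status.get_obs();p=o['ee_pos'];R=Ro.from_euler('xyz',o['eef_rot']);print(p,o['grip_width'])
for q in [(0,0,0),(0,0,-.097)]: print(q,((proj('scene',p+R.apply(q))-[230,110])*4).round(0))
E
```

```text
time_s: 6.45
ee_pos: [0.5339, 0.3248, 0.1252]
eef_rot: [3.141, 0.0, 1.32]
force: [-0.6, 0.6, -0.1]
grip_width: 0.0006
[0.53386016 0.32470804 0.12494473] 0.0005369293308799835
(0, 0, 0) [261. 425.]
(0, 0, -0.097) [251. 278.]
```

View pics/s6.png

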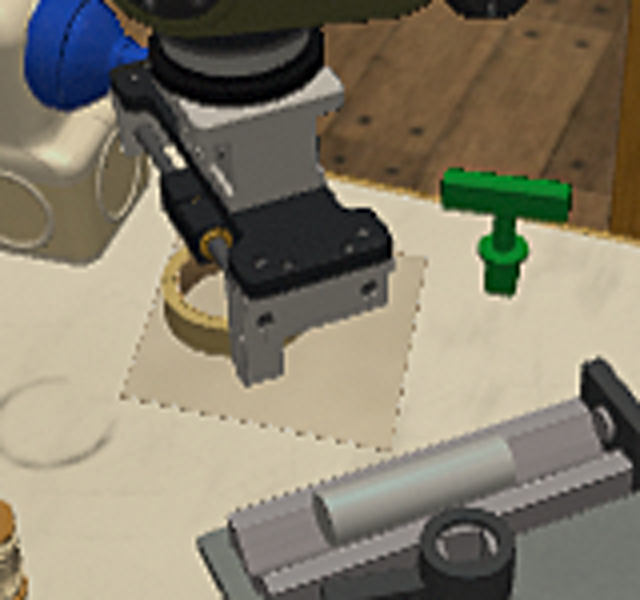

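```bash
python3 - <<'E'
from h import *
print(fw(.025,.175)); go([*fw(.025,.175),.004],1.317)
E
```

```text
[0.5530899  0.40113726]
row [0.0789, -0.0004, 0.1209] [0.0, 0.0003, 0.0016] | q6 0.739
```

```bash
python3 -m jog '[[0.05,0,0,0,0,0,-1],[0.054,0,0.04,0,0,0,-1],[0.054,0,0.08,0,0,0,-1],[0.054,0,0.1,0,0,0,-1],[0.054,0,0.11,0,0,0,-1],[0.054,0,0.115,0,0,0,-1],[0.054,0,0.12,0,0,0,-1],[0.054,0,0.12,0,0,0,-1]]'
python3 - <<'E'
from h import *
from station import camera,status
im=camera('scene')["image"][:,:,::-1];cv2.imwrite("pics/s7.png",cv2.resize(im[150:300,220:380],None,fx=4,fy=4,interpolation=cv2.INTER_CUBIC)[:600])
im=camera('top')["image"][:,:,::-1];cv2.imwrite("pics/t7.png",cv2.resize(im[140:290,205:365],None,fx=4,fy=4,interpolation=cv2.INTER_CUBIC)[:600])
o=status.get_obs();p=o['ee_pos'];print(p,((proj('scene',p)-[220,150])*4).round(0),((proj('top',p)-[205,140])*4).round(0))
E
```

```text
time_s: 7.3
ee_pos: [0.5475, 0.377, 0.0053]
eef_rot: [3.141, 0.0, 1.319]
force: [-0.2, -0.0, 0.2]
grip_width: 0.0005
[0.54767907 0.37714466 0.0058981 ] [219. 453.] [269. 295.]
```

View pics/s7.png

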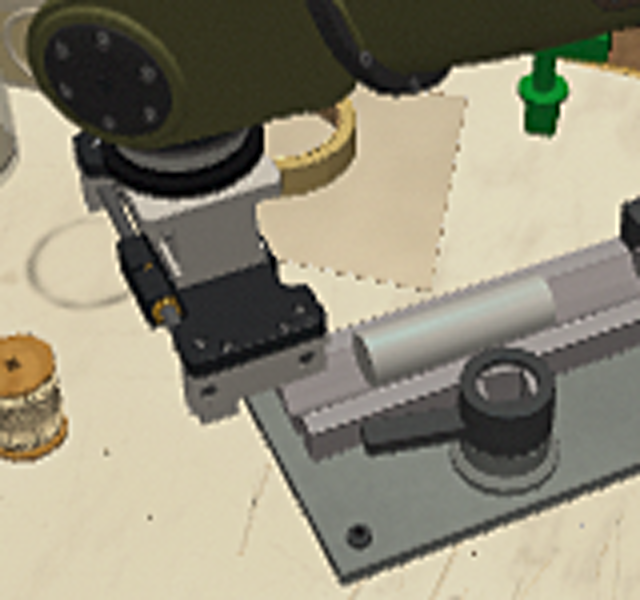

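View pics/t7.png

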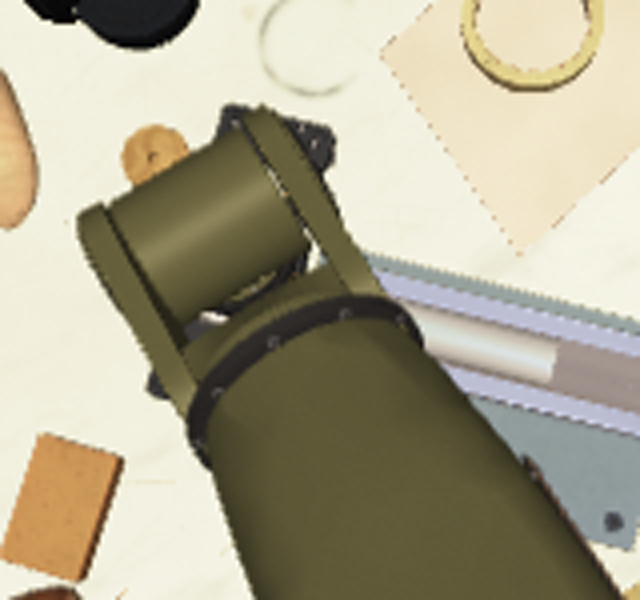

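```bash
python3 -m jog '[[0,0,0.002,0,0,0,-1],[0,0,0.004,0,0,0,-1],[0,0,0.006,0,0,0,-1],[0,0,0.007,0,0,0,-1],[0,0,0.007,0,0,0,-1]]'

```

```text
time_s: 7.9
ee_pos: [0.5476, 0.3771, -0.0014]
eef_rot: [3.141, -0.0, 1.32]
force: [-0.1, -0.0, -0.6]
grip_width: 0.0006
```

```bash
python3 -m jog '[[0,0,0.002,0,0,0,-1],[0,0,0.004,0,0,0,-1],[0,0,0.004,0,0,0,-1]]'
python3 -m jog '[[0,0,0.002,0,0,0,-1],[0,0,0.004,0,0,0,-1],[0,0,0.004,0,0,0,-1]]'
```

```text
time_s: 8.2
ee_pos: [0.5474, 0.377, -0.0058]
eef_rot: [3.141, 0.0, 1.319]
force: [1.5, 0.4, 0.3]
grip_width: 0.0006
time_s: 8.5
ee_pos: [0.5472, 0.3769, -0.0102]
eef_rot: [-3.142, 0.001, 1.319]
force: [0.1, 0.4, -0.4]
grip_width: 0.0005
```

```bash
for i in 1 2; do :; done; python3 -m jog '[[0,0,0.002,0,0,0,-1],[0,0,0.004,0,0,0,-1],[0,0,0.004,0,0,0,-1]]'
python3 -m jog '[[0,0,0.002,0,0,0,-1],[0,0,0.003,0,0,0,-1],[0,0,0.003,0,0,0,-1]]'
python3 - <<'E'
from h import *
from station import camera,status
im=camera('scene')["image"][:,:,::-1];cv2.imwrite("pics/s8.png",cv2.resize(im[190:290,230:330],None,fx=6,fy=6,interpolation=cv2.INTER_CUBIC)[:600])
o=status.get_obs();p=o['ee_pos'];print(p,o['qpos'],o['tau'],((proj('scene',p)-[230,190])*6).round(0))
E
```

```text
time_s: 8.8
ee_pos: [0.5471, 0.3768, -0.0146]
eef_rot: [-3.141, 0.001, 1.32]
force: [0.4, 0.1, 0.0]
grip_width: 0.0005
time_s: 9.1
ee_pos: [0.547, 0.3767, -0.0178]
eef_rot: [-3.141, 0.001, 1.319]
force: [0.0, 0.7, -0.4]
grip_width: 0.0005
[ 0.54704209  0.37674432 -0.0176885 ] [ 5.48162174e-01  7.49031927e-01  1.31529204e+00 -4.86232375e-04
  1.07843940e+00  7.99709517e-01] [-1.33471603e-03 -7.22661352e+01 -3.11677408e+01  5.44833730e-02
 -5.40539366e-02 -1.21350286e-04] [275. 482.]
```

View pics/s8.png

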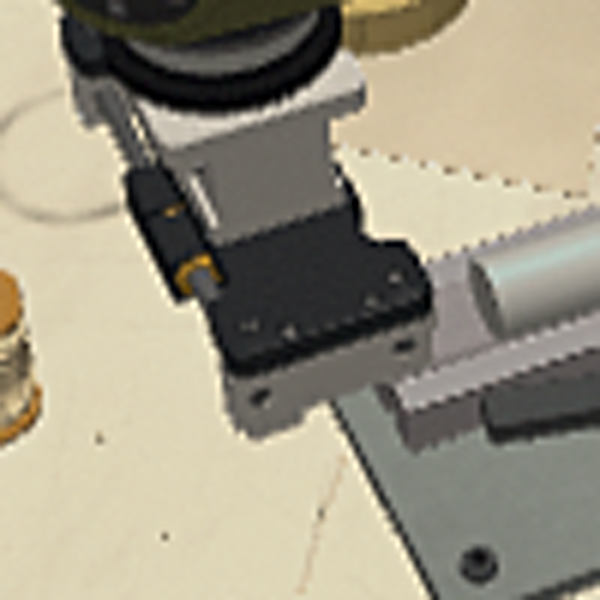

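```bash
python3 -m jog '[[0,0,0.002,0,0,0,-1],[0,0,0.003,0,0,0,-1],[0,0,0.003,0,0,0,-1]]'
python3 -m jog '[[0,0,0.002,0,0,0,-1],[0,0,0.003,0,0,0,-1],[0,0,0.003,0,0,0,-1]]'
```

```text
time_s: 9.45
ee_pos: [0.5469, 0.3767, -0.0209]
eef_rot: [-3.141, 0.001, 1.319]
force: [-0.3, -0.5, -0.4]
grip_width: 0.0003
time_s: 9.75
ee_pos: [0.5468, 0.3766, -0.0242]
eef_rot: [-3.141, 0.002, 1.319]
force: [-0.3, -0.0, -0.4]
grip_width: 0.0004
```

```bash
python3 -m jog '[[0,0,0.002,0,0,0,-1],[0,0,0.003,0,0,0,-1],[0,0,0.003,0,0,0,-1]]'
python3 -m jog '[[0,0,0.002,0,0,0,-1],[0,0,0.003,0,0,0,-1],[0,0,0.003,0,0,0,-1]]'
python3 - <<'E'
from h import *
from station import camera,status
im=camera('scene')["image"][:,:,::-1];cv2.imwrite("pics/s9.png",cv2.resize(im[190:290,230:330],None,fx=6,fy=6,interpolation=cv2.INTER_CUBIC)[:600])
E
```

```text
time_s: 10.05
ee_pos: [0.5467, 0.3765, -0.0274]
eef_rot: [-3.14, 0.002, 1.319]
force: [-1.2, 0.0, -0.0]
grip_width: 0.0006
time_s: 10.35
ee_pos: [0.5467, 0.3766, -0.0304]
eef_rot: [-3.14, 0.002, 1.319]
force: [0.1, 0.8, -0.2]
grip_width: 0.0002
```

View pics/s9.png

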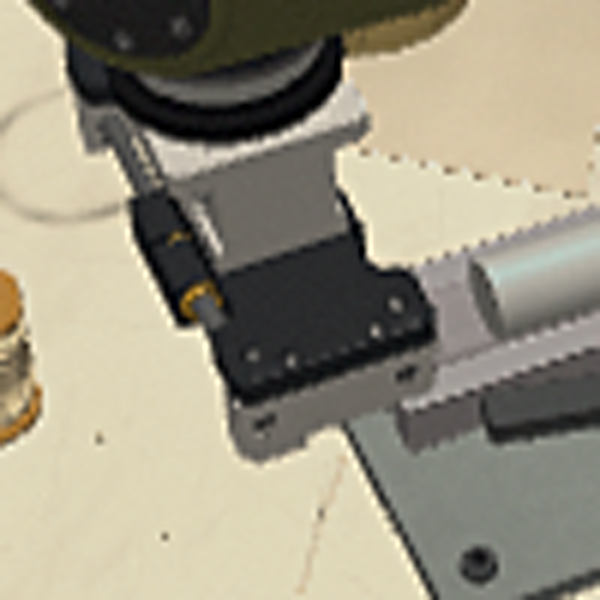

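```bash
python3 - <<'E'
from h import *
from station import status
p=status.get_obs()['ee_pos'];print('tcp fix',wf(p),p)
for z in(-.01,0,.01,.02,.03):print(z,wf(pl('scene',230+262/6,190+458/6,z)))
# s4: tips open .057
print('tcp s4',wf([.5328,.3205]));
for z in (.126,.14,.155,.165,.175):print(z,wf(pl('scene',230+292/4,110+407/4,z)))
E
```

```text
tcp fix [0.0250002  0.14958597] [ 0.54671642  0.37653539 -0.03041477]
-0.01 [0.03163734 0.15205198]
0 [0.02350092 0.1542501 ]
0.01 [0.0153645  0.15644822]
0.02 [0.00722808 0.15864635]
0.03 [-0.00090834  0.16084447]
tcp s4 [0.02558186 0.09185128]
0.126 [0.03015367 0.07718249]
0.14 [0.01647053 0.08245946]
0.155 [0.00181003 0.08811336]
0.165 [-0.00796364  0.09188263]
0.175 [-0.01773731  0.0956519 ]
```

```bash
python3 -m jog '[[0,0,0.002,0,0,0,-1],[0,0,0.004,0,0,0,-1],[0,0,0.004,0,0,0,-1]]'
python3 -m jog '[[0,0,0.002,0,0,0,-1],[0,0,0.004,0,0,0,-1],[0,0,0.004,0,0,0,-1]]'
python3 -m jog '[[0,0,0.002,0,0,0,-1],[0,0,0.003,0,0,0,-1],[0,0,0.003,0,0,0,-1]]'
```

```text
time_s: 10.7
ee_pos: [0.5469, 0.3768, -0.0308]
eef_rot: [-3.141, 0.001, 1.32]
force: [-15.5, -9.9, 34.9]
grip_width: 0.0007
time_s: 11.0
ee_pos: [0.547, 0.3768, -0.0308]
eef_rot: [-3.141, 0.001, 1.32]
force: [-19.7, -11.7, 38.9]
grip_width: 0.0001
time_s: 11.3
ee_pos: [0.5471, 0.3768, -0.0308]
eef_rot: [-3.141, 0.001, 1.32]
force: [-15.1, -9.8, 30.6]
grip_width: 0.0001
```

Contact with the bench came at a reported z of -0.031, so the true fingertip is about 31 mm above the reported TCP, which agrees with the picture. I'll correct z by that amount and go back behind the rod.

```bash
python3 -m jog '[[0,0,-0.04,0,0,0,-1],[0,0,-0.08,0,0,0,-1],[-0.02,0,-0.085,0,0,0,-1],[-0.052,0,-0.085,0,0,0,-1],[-0.055,0,-0.085,0,0,0,-1],[-0.055,0,-0.06,0,0,0,-1],[-0.055,0,-0.05,0,0,0,-1],[-0.055,0,-0.045,0,0,0,-1],[-0.055,0,-0.045,0,0,0,-1],[-0.055,0,-0.045,0,0,0,-1]]'
python3 - <<'E'
from h import *
from station import camera,status
im=camera('scene')["image"][:,:,::-1];cv2.imwrite("pics/s10.png",cv2.resize(im[160:280,250:390],None,fx=5,fy=5,interpolation=cv2.INTER_CUBIC)[:600])
o=status.get_obs();p=o['ee_pos'];print(p,o['force'],wf(p),((proj('scene',p+[0,0,.031])-[250,160])*5).round(0))
E
```

```text
time_s: 12.3
ee_pos: [0.5337, 0.324, 0.0148]
eef_rot: [3.141, 0.001, 1.32]
force: [-0.1, -0.1, 0.4]
grip_width: 0.0003
[0.53377345 0.32396327 0.01500143] [-0.10116335 -0.07237922  0.13987894] [0.02565564 0.095448  ] [237. 413.]
```

View pics/s10.png

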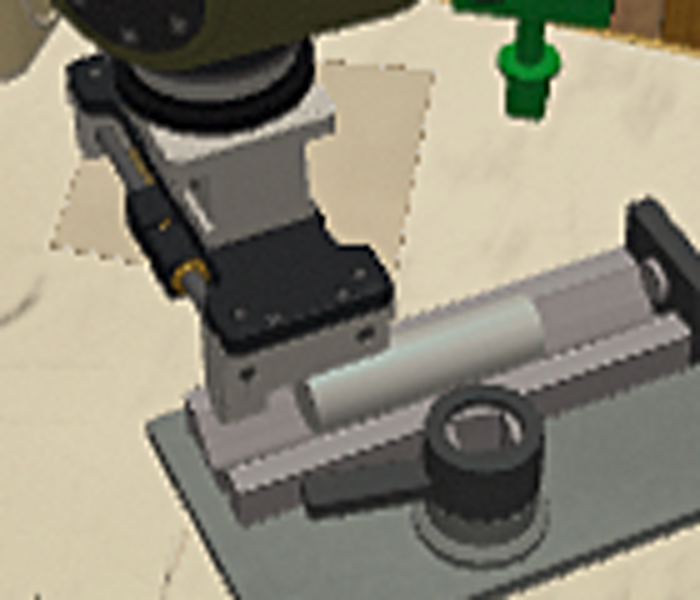

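The tip now sits in the groove at crop pixel (235,415), behind the rod's rear end at (312,400), matching the corrected projection (237,413). Now I'll push.

```bash
python3 -m jog '[[-0.006,0,0.003,0,0,0,-1],[-0.012,0,0.003,0,0,0,-1],[-0.017,0,0.003,0,0,0,-1],[-0.021,0,0.003,0,0,0,-1],[-0.025,0,0.003,0,0,0,-1],[-0.029,0,0.003,0,0,0,-1],[-0.033,0,0.003,0,0,0,-1],[-0.037,0,0.003,0,0,0,-1],[-0.040,0,0.003,0,0,0,-1]]'
python3 - <<'E'
from h import *
from station import camera,status
im=camera('scene')["image"][:,:,::-1];cv2.imwrite("pics/s11.png",cv2.resize(im[160:280,250:390],None,fx=5,fy=5,interpolation=cv2.INTER_CUBIC)[:600])
o=status.get_obs();p=o['ee_pos'];print(p,o['force'],wf(p))
E
```

```text
time_s: 13.25
ee_pos: [0.5238, 0.2851, 0.0122]
eef_rot: [3.141, 0.0, 1.32]
force: [0.6, 2.6, 0.9]
grip_width: 0.0004
[0.52373849 0.28476079 0.012116  ] [ 0.34702498 -0.22518414  1.79487513] [0.02577312 0.05498171]
```

View pics/s11.png

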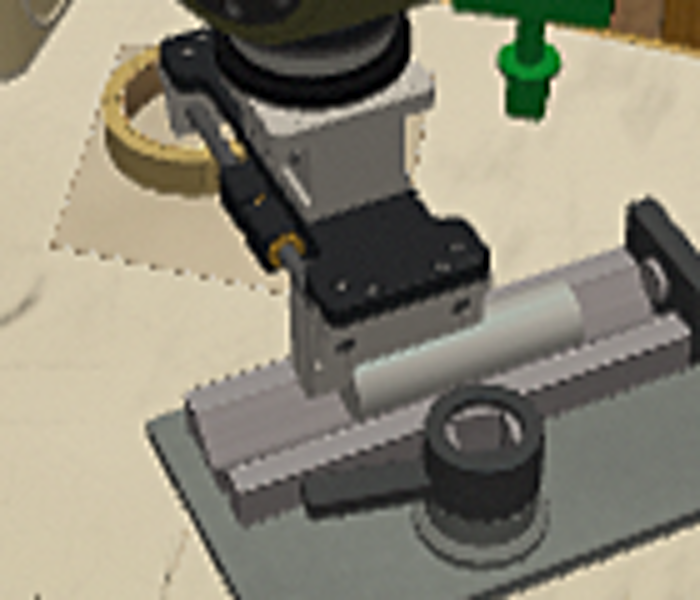

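```bash
python3 -m jog '[[-0.005,0,0,0,0,0,-1],[-0.010,0,0,0,0,0,-1],[-0.015,0,0,0,0,0,-1],[-0.020,0,0,0,0,0,-1],[-0.025,0,0,0,0,0,-1],[-0.030,0,0,0,0,0,-1],[-0.033,0,0,0,0,0,-1],[-0.036,0,0,0,0,0,-1],[-0.038,0,0,0,0,0,-1],[-0.040,0,0,0,0,0,-1]]'
python3 -m jog '[[-0.002,0,0,0,0,0,-1],[-0.003,0,0,0,0,0,-1]]'
python3 -m jog '[[-0.002,0,0,0,0,0,-1],[-0.003,0,0,0,0,0,-1]]'
python3 - <<'E'
from h import *
from station import camera,status
im=camera('scene')["image"][:,:,::-1];cv2.imwrite("pics/s12.png",cv2.resize(im[160:280,250:390],None,fx=5,fy=5,interpolation=cv2.INTER_CUBIC)[:600])
o=status.get_obs();p=o['ee_pos'];print(p,o['force'],wf(p))
E
```

```text
time_s: 14.3
ee_pos: [0.5138, 0.2459, 0.0122]
eef_rot: [3.141, 0.001, 1.32]
force: [-0.6, 2.6, 1.2]
grip_width: 0.0004
time_s: 14.5
ee_pos: [0.5136, 0.2439, 0.0125]
eef_rot: [3.14, -0.002, 1.32]
force: [3.2, 13.9, -0.1]
grip_width: 0.0007
time_s: 14.7
ee_pos: [0.5144, 0.2437, 0.0136]
eef_rot: [3.137, -0.008, 1.32]
force: [5.4, 25.7, 0.1]
grip_width: 0.0008
[0.51444236 0.24379195 0.01372102] [ 4.55200014 20.32683552 -0.67352085] [0.02704881 0.0129908 ]
```

View pics/s12.png

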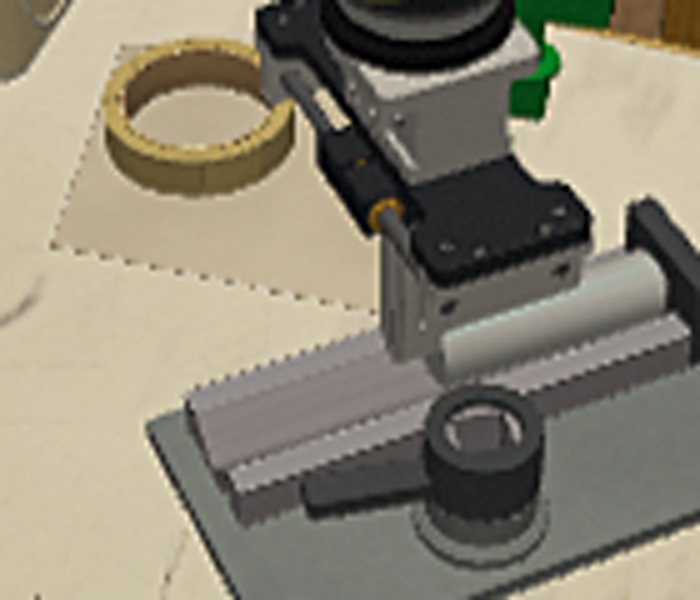

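The rod is home: the push force rose to 20–25 N at fixture y = 13 mm, where I expected it, and the front end meets the end stop at crop pixel (660,280). I'll retreat and go to the key.

```bash
python3 -m jog '[[0.015,0,0,0,0,0,-1],[0.025,0,0,0,0,0,-1],[0.025,0,-0.05,0,0,0,-1],[0.025,0,-0.1,0,0,0,-1],[0.025,0,-0.13,0,0,0,-1],[0.025,0,-0.13,0,0,0,-1]]'
python3 - <<'E'
from h import *
from station import camera,status
im=camera('scene')["image"][:,:,::-1];cv2.imwrite("pics/s13.png",cv2.resize(im[150:300,270:450],None,fx=4,fy=4,interpolation=cv2.INTER_CUBIC)[:600])
im=camera('top')["image"][:,:,::-1];cv2.imwrite("pics/t13.png",cv2.resize(im[190:290,265:465],None,fx=4,fy=4,interpolation=cv2.INTER_CUBIC)[:600])
go([.500,-.0418,.12],1.9);go([.500,-.0418,.12],.338+np.pi)
E
```

```text
time_s: 15.35
ee_pos: [0.5214, 0.2676, 0.1484]
eef_rot: [3.131, -0.012, 1.32]
force: [-0.2, 0.2, -0.2]
grip_width: 0.0009
row [-0.304, 0.0575, 0.0215] [0.0047, -0.0039, -0.3693] | q6 0.66
row [-0.304, 0.0575, 0.0215] [0.0073, 0.0007, -1.3749] | q6 0.66
```

View pics/s13.png

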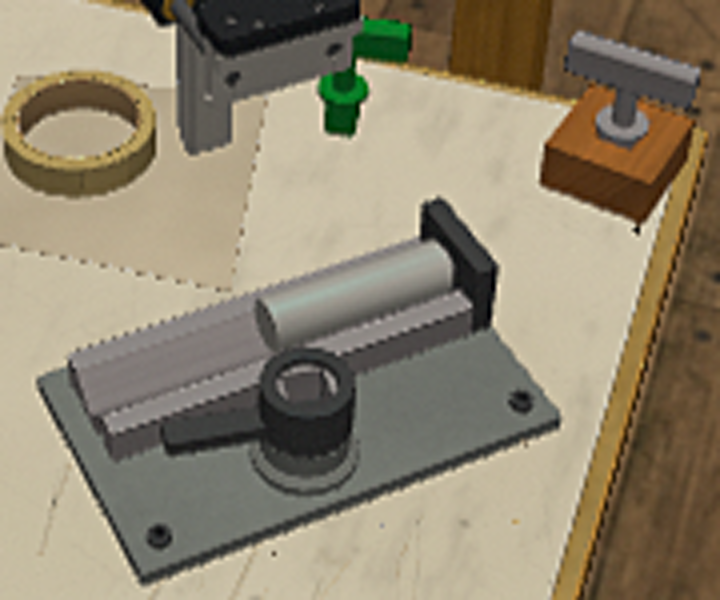

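The rod lies against the stop at (450,260) and the keeper has not been touched.

```bash
python3 -m jog '[[-0.304,0.0575,0,0.006,-0.002,-0.7,1],[-0.304,0.0575,0,0.006,-0.002,-0.7,1],[-0.304,0.0575,0,0.006,-0.002,-0.7,1],[-0.304,0.0575,0,0.006,-0.002,-0.7,1],[-0.304,0.0575,0,0.006,-0.002,-0.7,1],[-0.304,0.0575,0,0.006,-0.002,-0.7,1],[-0.304,0.0575,0,0.006,-0.002,-0.7,1],[-0.304,0.0575,0,0.006,-0.002,-0.7,1],[-0.304,0.0575,0,0.006,-0.002,-0.7,1]]'
python3 - <<'E'
from h import *
go([.500,-.0418,.12],.338+np.pi)
E
```

```text
time_s: 16.35
ee_pos: [0.4989, -0.0427, 0.1398]
eef_rot: [-3.14, -0.004, 2.42]
force: [0.7, 0.5, 0.1]
grip_width: 0.069
row [-0.0002, 0.0014, 0.0198] [0.0002, -0.0027, -0.6748] | q6 -1.008
```

```bash
python3 -m jog '[[-0.0002,0.0014,0.01,0.0,-0.0027,-0.675,1],[-0.0002,0.0014,0.02,0.0,-0.0027,-0.675,1],[-0.0002,0.0014,0.02,0.0,-0.0027,-0.675,1],[-0.0002,0.0014,0.02,0.0,-0.0027,-0.675,1],[-0.0002,0.0014,0.02,0.0,-0.0027,-0.675,1],[-0.0002,0.0014,0.02,0.0,-0.0027,-0.675,1],[-0.0002,0.0014,0.02,0.0,-0.0027,-0.675,1],[-0.0002,0.0014,0.02,0.0,-0.0027,-0.675,1],[-0.0002,0.0014,0.02,0.0,-0.0027,-0.675,1]]'
python3 - <<'E'
from h import *
from station import camera,status
im=camera('scene')["image"][:,:,::-1];cv2.imwrite("pics/s14.png",cv2.resize(im[80:220,360:500],None,fx=4,fy=4,interpolation=cv2.INTER_CUBIC)[:600])
im=camera('top')["image"][:,:,::-1];cv2.imwrite("pics/t14.png",cv2.resize(im[160:300,360:510],None,fx=4,fy=4,interpolation=cv2.INTER_CUBIC)[:600])
go([.500,-.0418,.12],.338+np.pi)
o=status.get_obs();p=o['ee_pos'];R=Ro.from_euler('xyz',o['eef_rot'])
for y in(0,.047,-.047):q=p+[0,0,.031]+R.apply([0,y,0]);print(((proj('scene',q)-[360,80])*4).round(),((proj('top',q)-[360,160])*4).round())
E
```

```text
time_s: 17.25
ee_pos: [0.4997, -0.0413, 0.1191]
eef_rot: [3.141, -0.001, -2.809]
force: [-0.8, -0.2, 0.7]
grip_width: 0.0943
row [-0.0001, -0.0004, -0.0006] [0.0004, -0.0002, -0.0026] | q6 -2.061
[283. 260.] [334. 263.]
[251. 302.] [260. 290.]
[313. 219.] [408. 237.]
```

View pics/s14.png

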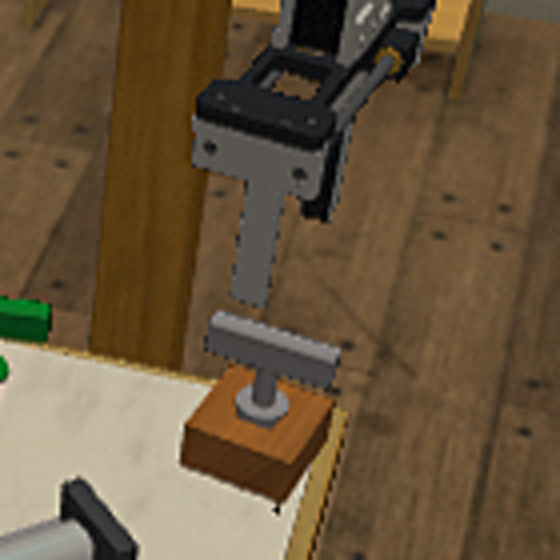

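View pics/t14.png

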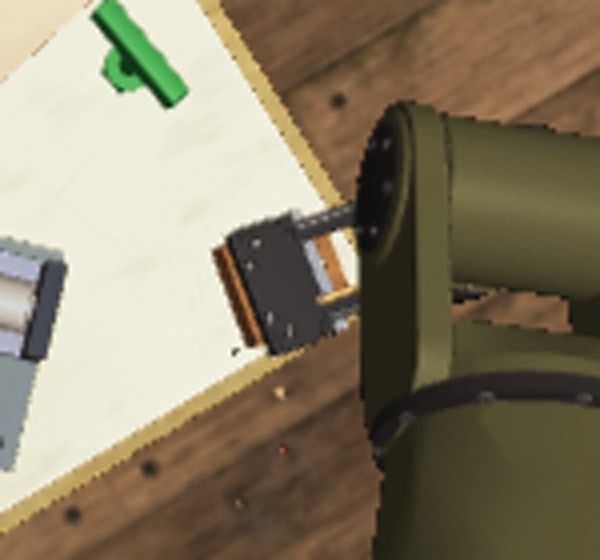

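With the 31 mm correction the near fingertip is predicted at (251,302) and seen at (252,303), so the calibration holds. The handle at (275,350) lies between the fingers. I'll descend to a reported z of 0.033 and grip.

```bash
python3 -m jog '[[0,-0.0004,0.03,0,0,-0.0026,1],[0,-0.0004,0.06,0,0,-0.0026,1],[0,-0.0004,0.075,0,0,-0.0026,1],[0,-0.0004,0.082,0,0,-0.0026,1],[0,-0.0004,0.086,0,0,-0.0026,1],[0,-0.0004,0.086,0,0,-0.0026,1],[0,-0.0004,0.086,0,0,-0.0026,1]]'
python3 -m jog '[[0,0,0,0,0,0,-1],[0,0,0,0,0,0,-1],[0,0,0,0,0,0,-1],[0,0,0,0,0,0,-1],[0,0,0,0,0,0,-1],[0,0,0,0,0,0,-1],[0,0,0,0,0,0,-1]]' 30
python3 - <<'E'
from h import *
from station import camera,status
im=camera('scene')["image"][:,:,::-1];cv2.imwrite("pics/s15.png",cv2.resize(im[80:220,360:500],None,fx=4,fy=4,interpolation=cv2.INTER_CUBIC)[:600])
print(status.get_obs()['ee_pos'],status.get_obs()['grip_width'])
E
```

```text
time_s: 18.05
ee_pos: [0.5003, -0.0419, 0.0342]
eef_rot: [-3.142, 0.001, -2.804]
force: [0.4, 0.7, -0.7]
grip_width: 0.0938
time_s: 18.75
ee_pos: [0.5003, -0.0419, 0.0342]
eef_rot: [-3.142, 0.001, -2.804]
force: [-0.3, -0.8, 0.3]
grip_width: 0.0413
[ 0.50033406 -0.04190452  0.03416658] 0.03747259269798807
```

View pics/s15.png

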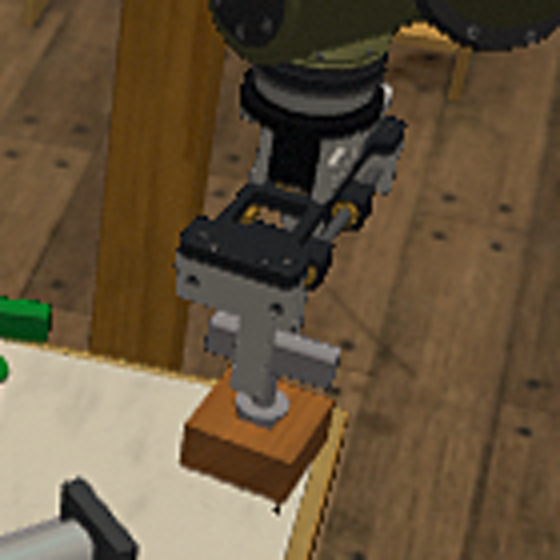

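```bash
python3 -m jog '[[0,0,0,0,0,0,-1],[0,0,0,0,0,0,-1],[0,0,0,0,0,0,-1],[0,0,0,0,0,0,-1],[0,0,0,0,0,0,-1]]' 40
python3 -m jog '[[0,0,-0.01,0,0,0,-1],[0,0,-0.03,0,0,0,-1],[0,0,-0.06,0,0,0,-1],[0,0,-0.09,0,0,0,-1],[0,0,-0.1,0,0,0,-1],[0,0,-0.1,0,0,0,-1]]'
python3 - <<'E'
from h import *
from station import camera,status
im=camera('scene')["image"][:,:,::-1];cv2.imwrite("pics/s16.png",cv2.resize(im[40:220,360:500],None,fx=3,fy=3,interpolation=cv2.INTER_CUBIC)[:600])
A0=0
o=status.get_obs();print(o['ee_pos'],o['grip_width'],o['force'])
E
```

```text
time_s: 19.3
ee_pos: [0.5004, -0.0419, 0.0342]
eef_rot: [-3.142, 0.001, -2.804]
force: [0.4, 0.0, 0.1]
grip_width: 0.0156
time_s: 19.9
ee_pos: [0.5008, -0.042, 0.1353]
eef_rot: [-3.14, 0.003, -2.804]
force: [-0.1, -0.7, -2.3]
grip_width: 0.0157
[ 0.50013262 -0.04185072  0.13378936] 0.015807692838898095 [ 0.05701853 -0.01443724 -3.03908526]
```

View pics/s16.png

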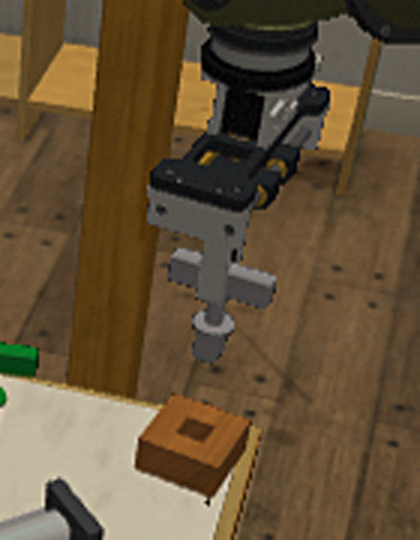

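The key hangs straight in the gripper, with its foot at (208,355) and the stand empty below. While the view is clear of the arm, I'll measure the socket and the arm angle once more from the first pictures.

```bash
python3 - <<'E'
from h import *
im=cv2.imread('pics/top0.png'); g=im.max(2)
u,v=proj('top',[.4455,.263,.071]).round().astype(int);print(u,v)
m=((g<80)).astype(np.uint8); m2=np.zeros_like(m);m2[v-14:v+15,u-30:u+14]=m[v-14:v+15,u-30:u+14]
c,_=cv2.findContours(m2,cv2.RETR_EXTERNAL,cv2.CHAIN_APPROX_NONE);c=max(c,key=cv2.contourArea)
f=np.zeros_like(m);cv2.drawContours(f,[c],-1,1,-1)
op=cv2.morphologyEx(f,cv2.MORPH_OPEN,cv2.getStructuringElement(cv2.MORPH_ELLIPSE,(13,13)))
c2=max(cv2.findContours(op,cv2.RETR_EXTERNAL,cv2.CHAIN_APPROX_NONE)[0],key=cv2.contourArea)
(x,y),r=cv2.minEnclosingCircle(c2);M=cv2.moments(op);print(x,y,r,M['m10']/M['m00'],M['m01']/M['m00'])
print(pl('top',M['m10']/M['m00'],M['m01']/M['m00'],.066))
arm=(f-op)*f; ys,xs=np.nonzero(cv2.morphologyEx(arm,cv2.MORPH_OPEN,np.ones((2,2))));
P=np.array([pl('top',a,b,.05)[:2] for a,b in zip(xs,ys)])
fit=cv2.fitLine(P.astype(np.float32),cv2.DIST_HUBER,0,1e-4,1e-4).ravel();print('arm ang',np.arctan2(fit[1],fit[0]),len(P),wf(P.mean(0)))
d=P.mean(0)-pl('top',M['m10']/M['m00'],M['m01']/M['m00'],.066)[:2];print(np.arctan2(d[1],d[0]))
go([.4456,.263,.134],2.649)
E
```

```text
315 251
313.5 251.5 9.617792129516602 313.7925925925926 251.03703703703704
[0.44511383 0.26569069 0.066     ]
arm ang 1.271441 49 [-0.03926975  0.05792173]
1.165590469973341
row [-0.0495, 0.3057, -0.0002] [0.0002, 0.0005, 0.5285] | q6 -2.065
```

```bash
python3 - <<'E'
import cv2
t=cv2.imread("pics/top0.png")[230:268,282:332]; cv2.imwrite("pics/tz2.png",cv2.resize(t,None,fx=14,fy=14,interpolation=cv2.INTER_CUBIC))
E
```

```text
(no output)
```

View pics/tz2.png

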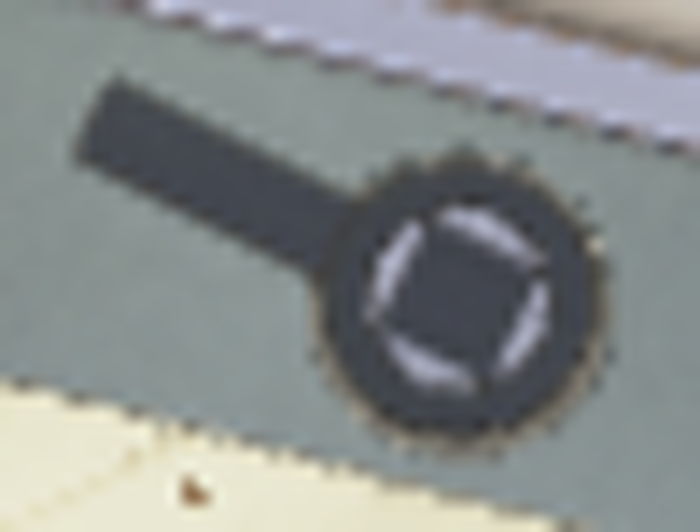

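```bash
python3 - <<'E'
from h import *
P=lambda x,y,z:pl('top',*tz(x,y,282,230,14),z)
c=P(463,298,.071);print('c',c, 'sq',P(460,294,.065), P(463,298,.066))
for a,b in [((120,78),(355,190)),((80,155),(305,268))]:
    d=P(*a,.05)-P(*b,.05);print(np.arctan2(d[1],d[0]))
d=P(100,117,.05)-c;print('end',np.arctan2(d[1],d[0]),np.hypot(*d[:2]))
sq=[P(*q,.065) for q in [(425,215),(545,262),(492,378),(376,316)]]
for i in range(4):
    d=sq[i]-sq[i-1];print(np.arctan2(d[1],d[0])%(np.pi/2),np.hypot(*d[:2]))
E
```

```text
c [0.44548171 0.26360833 0.071     ] sq [0.44639841 0.26417389 0.065     ] [0.44564428 0.26363052 0.066     ]
1.1224762589280841
1.1027426272862642
end 1.0976146607454025 0.07486440394636502
1.1139688169565494 0.020192048726989473
1.1935761709981005 0.023304783223214744
1.1344708925688654 0.02291323384067296
1.0775684261245875 0.02371642335502873
```

```bash
python3 - <<'E'
from h import *
go([.4457,.2637,.134],2.68)
E
python3 -m jog '[[-0.0495,0.3064,-0.003,0,0,0.509,-1],[-0.0495,0.3064,-0.003,0,0,0.509,-1],[-0.0495,0.3064,-0.003,0,0,0.509,-1],[-0.0495,0.3064,-0.003,0,0,0.509,-1],[-0.0495,0.3064,-0.003,0,0,0.509,-1],[-0.0495,0.3064,-0.003,0,0,0.509,-1],[-0.0495,0.3064,-0.003,0,0,0.509,-1],[-0.0495,0.3064,-0.003,0,0,0.509,-1],[-0.0495,0.3064,-0.003,0,0,0.509,-1],[-0.0495,0.3064,-0.003,0,0,0.509,-1]]'
python3 - <<'E'
from h import *
from station import camera,status
im=camera('scene')["image"][:,:,::-1];cv2.imwrite("pics/s17.png",cv2.resize(im[140:280,280:440],None,fx=4,fy=4,interpolation=cv2.INTER_CUBIC)[:600])
im=camera('top')["image"][:,:,::-1];cv2.imwrite("pics/t17.png",cv2.resize(im[190:290,260:380],None,fx=5,fy=5,interpolation=cv2.INTER_CUBIC)[:600])
go([.4457,.2637,.134],2.68)
o=status.get_obs();print(o['ee_pos'],o['force'],o['grip_width'])
f=o['ee_pos']-[0,0,.026];print('foot pred',((proj('scene',f)-[280,140])*4).round(),'collar',((proj('scene',f+[0,0,.0325])-[280,140])*4).round())
E
```

```text
row [-0.0498, 0.3063, -0.0002] [0.0002, 0.0005, 0.5087] | q6 -2.065
time_s: 20.95
ee_pos: [0.4452, 0.2626, 0.1358]
eef_rot: [-3.141, -0.0, 2.679]
force: [-0.3, 0.1, -2.4]
grip_width: 0.0158
row [0.0004, 0.0011, 0.0024] [-0.0001, 0.0001, -0.0012] | q6 -0.646
[0.44558935 0.2624958  0.13635147] [-0.18450669  0.51224946 -2.30527696] 0.01630571997364208
foot pred [268. 365.] collar [270. 319.]
```

View pics/s17.png

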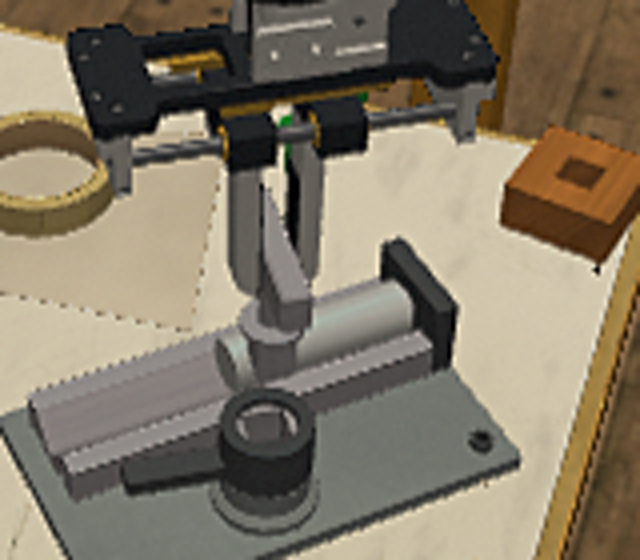

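View pics/t17.png

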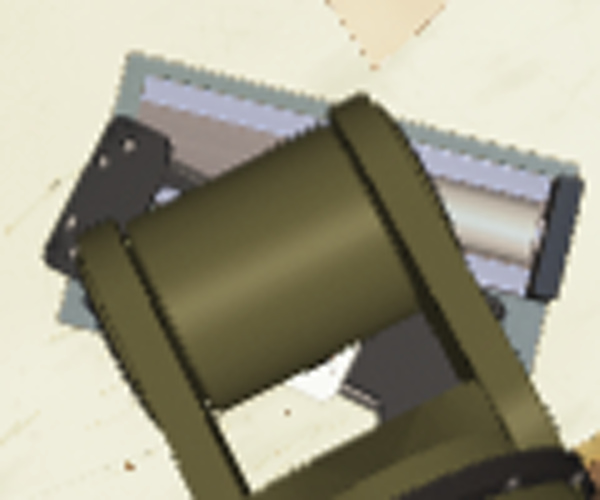

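```bash
python3 - <<'E'
from h import *
from station import camera,status
im=camera('scene')["image"][:,:,::-1];cv2.imwrite("pics/s18.png",cv2.resize(im[205:275,312:382],None,fx=8,fy=8,interpolation=cv2.INTER_CUBIC))
f=status.get_obs()['ee_pos']-[0,0,.026];print(f)
q=lambda p:((proj('scene',p)-[312,205])*8).round()
print('collar top',q(f+[0,0,.035]),'foot',q(f),'mouth ring',q([.4457,.2637,.071]))
E
```

```text
[0.44566901 0.26259927 0.11055335]
collar top [284. 110.] foot [280. 210.] mouth ring [273. 318.]
```

View pics/s18.png

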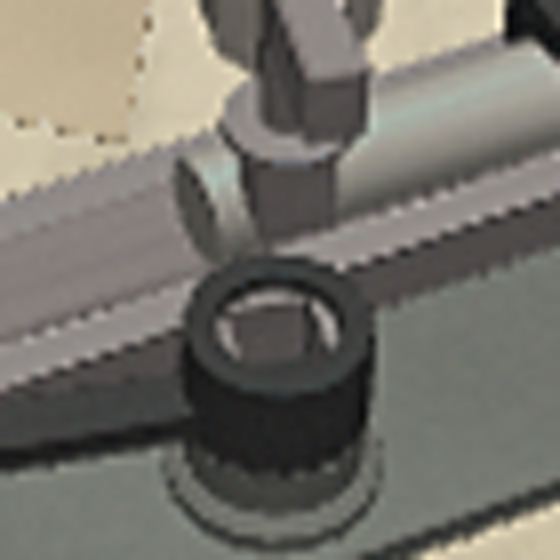

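```bash
python3 -m jog '[[0,0,0.015,0,0,0,-1],[0,0,0.03,0,0,0,-1],[0,0,0.038,0,0,0,-1],[0,0,0.042,0,0,0,-1],[0,0,0.045,0,0,0,-1],[0,0,0.048,0,0,0,-1],[0,0,0.050,0,0,0,-1],[0,0,0.050,0,0,0,-1]]'
python3 - <<'E'
from h import *
from station import camera,status
im=camera('scene')["image"][:,:,::-1];cv2.imwrite("pics/s19.png",cv2.resize(im[205:275,312:382],None,fx=8,fy=8,interpolation=cv2.INTER_CUBIC))
o=status.get_obs();print(o['ee_pos']-[0,0,.026],o['force'],o['moment'])
E
```

```text
time_s: 21.9
ee_pos: [0.4457, 0.2626, 0.0865]
eef_rot: [3.141, 0.0, 2.678]
force: [-0.4, 0.2, -1.9]
grip_width: 0.0158
[0.44571075 0.26265763 0.06068179] [ 1.16345281 -0.33977665 -1.72486265] [-0.0481127  -0.15123716  0.01071501]
```

View pics/s19.png

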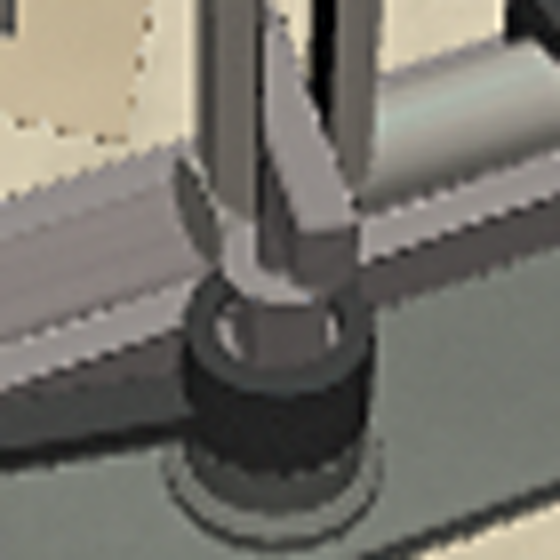

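The shank has entered the recess at (285,330) and no force has built up. I'll continue down.

```bash
python3 -m jog '[[0,0,0.002,0,0,0,-1],[0,0,0.004,0,0,0,-1],[0,0,0.006,0,0,0,-1],[0,0,0.006,0,0,0,-1]]'
python3 -m jog '[[0,0,0.002,0,0,0,-1],[0,0,0.004,0,0,0,-1],[0,0,0.006,0,0,0,-1],[0,0,0.006,0,0,0,-1]]'
```

```text
time_s: 22.35
ee_pos: [0.4456, 0.2626, 0.0803]
eef_rot: [-3.141, 0.0, 2.678]
force: [0.0, 0.6, -1.9]
grip_width: 0.0159
time_s: 22.75
ee_pos: [0.4454, 0.2625, 0.074]
eef_rot: [-3.141, -0.0, 2.678]
force: [0.3, -0.0, -2.1]
grip_width: 0.0157
```

```bash
python3 -m jog '[[0,0,0.001,0,0,0,-1],[0,0,0.003,0,0,0,-1],[0,0,0.004,0,0,0,-1],[0,0,0.004,0,0,0,-1]]'
python3 -m jog '[[0,0,0.001,0,0,0,-1],[0,0,0.002,0,0,0,-1],[0,0,0.003,0,0,0,-1],[0,0,0.003,0,0,0,-1]]'
```

```text
time_s: 23.15
ee_pos: [0.4453, 0.2625, 0.0698]
eef_rot: [-3.141, -0.0, 2.678]
force: [-0.8, 0.3, -1.6]
grip_width: 0.0158
time_s: 23.55
ee_pos: [0.4458, 0.2625, 0.0681]
eef_rot: [3.141, 0.001, 2.678]
force: [-4.2, -1.7, 11.9]
grip_width: 0.0157
```

```bash
python3 - <<'E'
from h import *
from station import camera,status
im=camera('scene')["image"][:,:,::-1];cv2.imwrite("pics/s20.png",cv2.resize(im[205:275,312:382],None,fx=8,fy=8,interpolation=cv2.INTER_CUBIC))
o=status.get_obs();print(o['ee_pos']-[0,0,.026],o['force'],o['moment'])
E
```

```text
[0.44575205 0.26254121 0.04206868] [-3.33276449 -2.89456817 11.46736235] [-0.65119705  0.8158524   0.01675845]
```

View pics/s20.png

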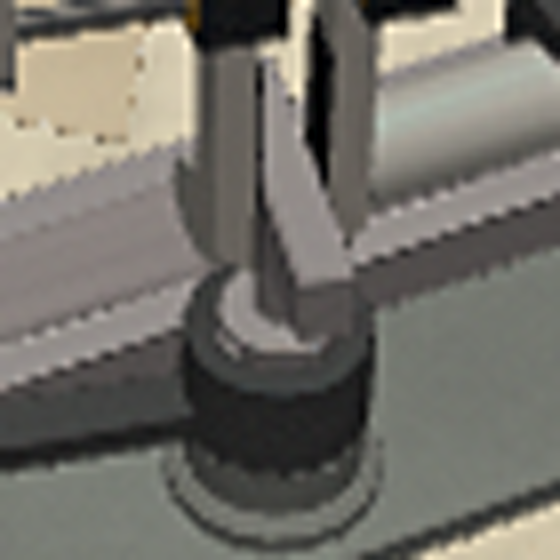

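The foot reads 42.1 mm, which is on the socket floor, with 12 N of contact, and the collar sits in the recess at (275,320). Now I'll turn clockwise.

```bash
python3 -m jog '[[0,0,-0.001,0,0,0.06,-1],[0,0,-0.001,0,0,0.12,-1],[0,0,-0.001,0,0,0.18,-1],[0,0,-0.001,0,0,0.24,-1],[0,0,-0.001,0,0,0.30,-1],[0,0,-0.001,0,0,0.36,-1],[0,0,-0.001,0,0,0.42,-1],[0,0,-0.001,0,0,0.42,-1]]' 40
python3 - <<'E'
from h import *
from station import camera,status
im=camera('scene')["image"][:,:,::-1];cv2.imwrite("pics/s21.png",cv2.resize(im[190:290,290:400],None,fx=6,fy=6,interpolation=cv2.INTER_CUBIC))
o=status.get_obs();print(o['ee_pos']-[0,0,.026],o['force'],o['moment'],o['eef_rot'])
E
```

```text
time_s: 24.4
ee_pos: [0.4454, 0.2622, 0.0691]
eef_rot: [-3.141, 0.001, 2.017]
force: [-3.6, -3.6, 0.6]
grip_width: 0.0157
[0.44545457 0.26227056 0.04303061] [-2.66611392 -3.36030284  0.47791625] [-0.69986948  0.63753893 -0.00390087] [-3.14114222e+00  5.66479759e-04  2.02038373e+00]
```

View pics/s21.png

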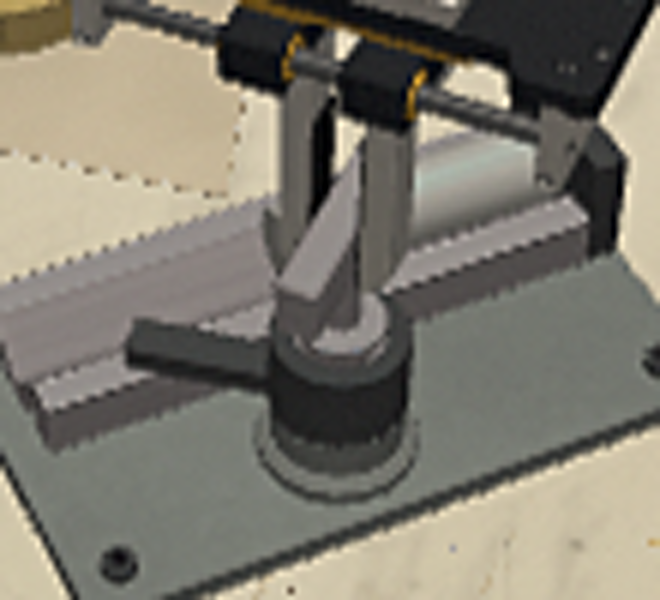

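The keeper arm has turned with the key and now points to (150,340), over the rim. Continuing.

```bash
python3 -m jog '[[0,0,0,0,0,0.06,-1],[0,0,0,0,0,0.12,-1],[0,0,0,0,0,0.18,-1],[0,0,0,0,0,0.24,-1],[0,0,0,0,0,0.30,-1],[0,0,0,0,0,0.36,-1],[0,0,0,0,0,0.40,-1],[0,0,0,0,0,0.40,-1]]'
python3 - <<'E'
from h import *
from station import camera,status
im=camera('scene')["image"][:,:,::-1];cv2.imwrite("pics/s22.png",cv2.resize(im[190:290,290:400],None,fx=6,fy=6,interpolation=cv2.INTER_CUBIC))
o=status.get_obs();print(o['ee_pos']-[0,0,.026],o['force'],o['moment'],o['eef_rot'])
E
```

```text
time_s: 25.25
ee_pos: [0.4445, 0.262, 0.0688]
eef_rot: [-3.139, 0.002, 1.393]
force: [-7.3, -3.8, 2.9]
grip_width: 0.0158
[0.44451289 0.26200212 0.04276763] [-7.7657128  -2.92960259  3.1339991 ] [-0.72052667  1.66920182  0.05365877] [-3.13948335e+00  1.97095122e-03  1.39473884e+00]
```

View pics/s22.png

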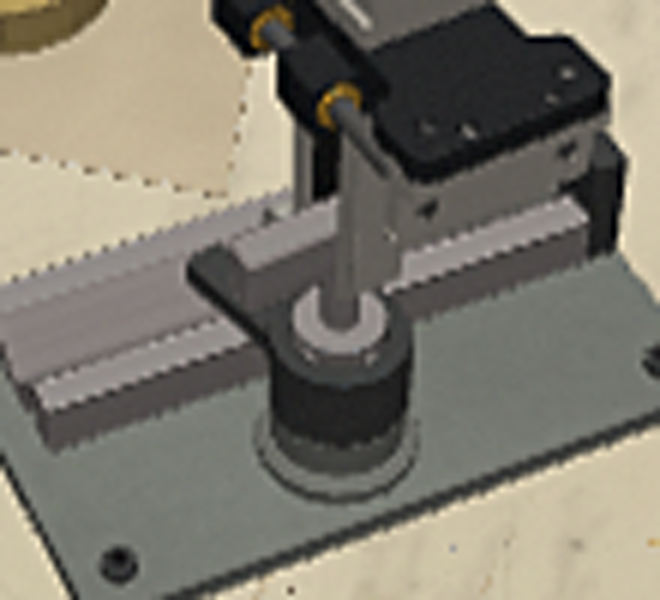

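```bash
python3 -m jog '[[0,-0.001,0,0,0,0.04,-1],[0,-0.001,0,0,0,0.08,-1],[0,-0.001,0,0,0,0.11,-1],[0,-0.001,0,0,0,0.11,-1]]'
python3 - <<'E'
from h import *
from station import camera,status
im=camera('scene')["image"][:,:,::-1];cv2.imwrite("pics/s23.png",cv2.resize(im[190:290,290:400],None,fx=6,fy=6,interpolation=cv2.INTER_CUBIC))
o=status.get_obs();print(o['ee_pos']-[0,0,.026],o['force'],o['moment'],o['eef_rot'])
E
```

```text
time_s: 25.7
ee_pos: [0.4436, 0.262, 0.0688]
eef_rot: [-3.14, 0.003, 1.224]
force: [-0.7, -3.7, 0.0]
grip_width: 0.0152
[0.44362575 0.26195064 0.04276014] [-0.7133996  -3.88515788  0.93019398] [-1.00274184  0.07867523  0.03013191] [-3.14007754e+00  2.61753464e-03  1.22497901e+00]
```

View pics/s23.png

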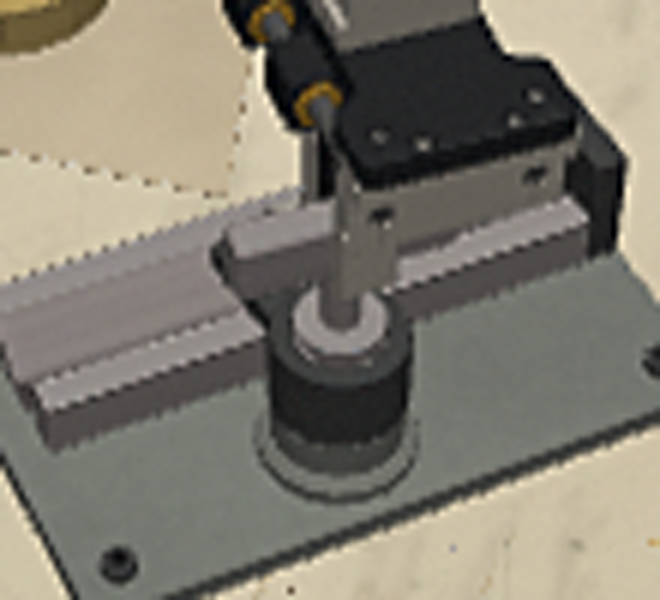

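```bash
python3 -m jog '[[0,0,0,0,0,0.02,-1],[0,0,0,0,0,0.04,-1],[0,0,0,0,0,0.04,-1]]'
python3 -m jog '[[0,0,0,0,0,0.02,-1],[0,0,0,0,0,0.04,-1],[0,0,0,0,0,0.04,-1]]'
python3 - <<'E'
from h import *
from station import camera,status
im=camera('scene')["image"][:,:,::-1];cv2.imwrite("pics/s24.png",cv2.resize(im[190:290,290:400],None,fx=6,fy=6,interpolation=cv2.INTER_CUBIC))
o=status.get_obs();print(o['ee_pos']-[0,0,.026],o['force'],o['moment'],o['eef_rot'])
E
```

```text
time_s: 26.05
ee_pos: [0.4435, 0.2619, 0.0688]
eef_rot: [-3.14, 0.003, 1.162]
force: [-2.6, -3.4, 1.7]
grip_width: 0.0158
time_s: 26.35
ee_pos: [0.4434, 0.2619, 0.0687]
eef_rot: [-3.14, 0.003, 1.1]
force: [-2.8, -3.0, 2.2]
grip_width: 0.016
[0.44344497 0.26190527 0.04274535] [-2.03637171 -3.9288556   1.21067715] [-0.75472423  0.58470469  0.30063725] [-3.14019685  0.00317032  1.10116091]
```

View pics/s24.png

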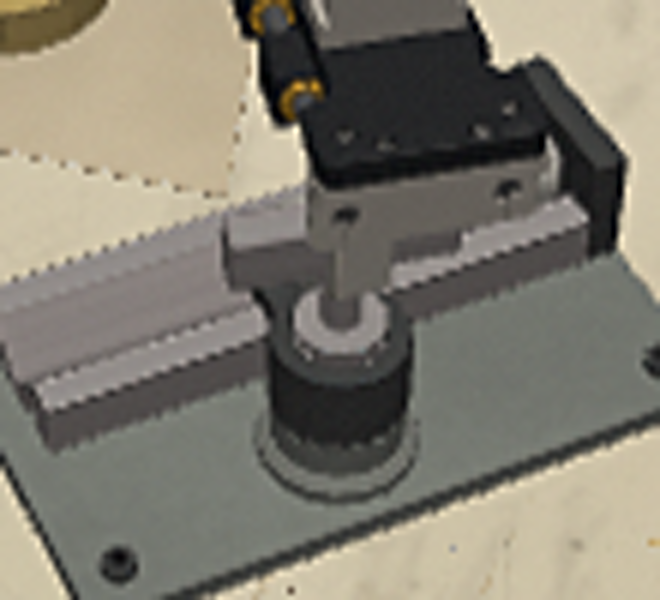

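The moment has risen to 0.3 N m, so the keeper is on its stop. I'll unload, release and go straight up.

```bash
python3 -m jog '[[0,0,0,0,0,-0.01,-1],[0,0,0,0,0,-0.025,-1],[0,0,0,0,0,-0.025,-1]]'
python3 -m jog '[[0,0,0,0,0,0,0],[0,0,0,0,0,0,0],[0,0,0,0,0,0,0],[0,0,0,0,0,0,0],[0,0,0,0,0,0,0],[0,0,0,0,0,0,0]]'
python3 - <<'E'
from h import *
from station import camera,status
im=camera('scene')["image"][:,:,::-1];cv2.imwrite("pics/s25.png",cv2.resize(im[170:290,290:420],None,fx=5,fy=5,interpolation=cv2.INTER_CUBIC))
o=status.get_obs();print(o['ee_pos']-[0,0,.026],o['force'],o['moment'],o['eef_rot'],o['grip_width'])
E
```

```text
time_s: 26.7
ee_pos: [0.4435, 0.2619, 0.0686]
eef_rot: [-3.14, 0.003, 1.142]
force: [-1.3, -3.2, -0.5]
grip_width: 0.0157
time_s: 27.3
ee_pos: [0.4435, 0.262, 0.0687]
eef_rot: [-3.14, 0.003, 1.142]
force: [0.5, 0.4, -0.5]
grip_width: 0.0469
[0.44348907 0.26195425 0.04264726] [-0.6712705  -0.45139361 -0.43197044] [-0.03570154 -0.0458838  -0.00294981] [-3.14008307e+00  2.93353928e-03  1.14210086e+00] 0.047133119546472015
```

View pics/s25.png

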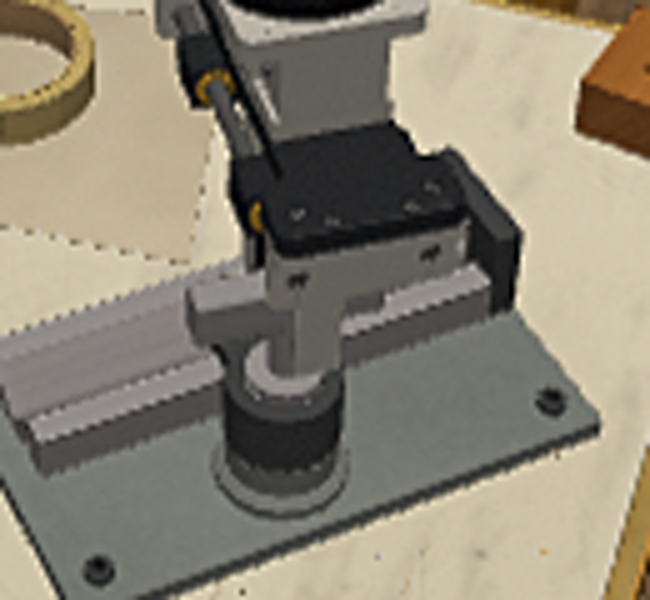

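```bash
python3 -m jog '[[0,0,-0.015,0,0,0,0],[0,0,-0.04,0,0,0,0],[0,0,-0.08,0,0,0,0],[0,0,-0.12,0,0,0,0],[-0.05,0,-0.15,0,0,0,0],[-0.1,0,-0.15,0,0,0,0],[-0.15,0,-0.15,0,0,0,0],[-0.2,0,-0.15,0,0,0,0],[-0.25,0,-0.15,0,0,0,0],[-0.3,0,-0.15,0,0,0,0],[-0.3,0,-0.15,0,0,0,0],[-0.3,0,-0.15,0,0,0,0]]'
python3 - <<'E'
from h import *
from station import camera,status
im=camera('scene')["image"][:,:,::-1];cv2.imwrite("pics/s26.png",cv2.resize(im[170:300,280:420],None,fx=4,fy=4,interpolation=cv2.INTER_CUBIC))
im=camera('top')["image"][:,:,::-1];cv2.imwrite("pics/t26.png",cv2.resize(im[190:290,265:385],None,fx=5,fy=5,interpolation=cv2.INTER_CUBIC))
E
```

```text
time_s: 28.55
ee_pos: [0.3191, -0.0114, 0.2199]
eef_rot: [-3.141, 0.002, 1.139]
force: [0.4, 0.4, 0.1]
grip_width: 0.0469
```

View pics/s26.png

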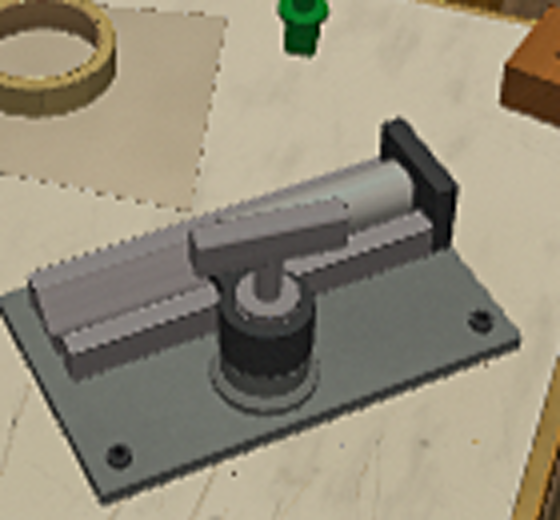

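View pics/t26.png

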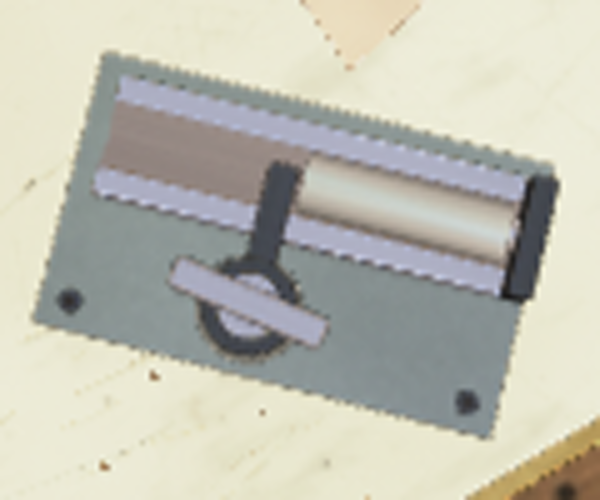

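The keeper arm lies square across the groove behind the rod, with its end at (284,165). The rod touches the stop at (515,245), and the key stands upright in the socket. One numeric check before handing in.

```bash
python3 - <<'E'
from h import *
P=lambda x,y,z:wf(pl('top',*tz(x,y,265,190,5),z))
e=P(284,166,.05);d=e-[-.045,.015];print('end',e,'keeper angle',np.pi/2-np.arctan2(d[1],d[0])-.171)
print('arm centreline', P(284,168,.05),P(265,250,.05),'rod rear',P(303,180,.057),'front',P(512,238,.057))
hs=[P(*q,.129) for q in [(178,258),(172,282),(330,320),(322,346)]];print('handle c',np.mean(hs,0),'socket',[-.045,.015])
from station import status
print(status.get_obs()['joint_vel'].round(3))
E
```

```text
end [0.03009601 0.01589265] keeper angle 1.3879100514579878
arm centreline [0.02908995 0.01563882] [-0.01433937  0.0147605 ] rod rear [0.02483649 0.00457791] front [ 0.02227181 -0.10639694]
handle c [-0.0442496   0.01454993] socket [-0.045, 0.015]
[ 0.025  0.012 -0.003 -0.001 -0.    -0.003]
```

```bash
python3 -c "
from station import ctrl
print(ctrl.hand_in())"
```

```text
the job is handed in; nothing more can be done
None
```

I finished the job and handed it in at about 28.7 s of the 66 s allowed; the hand-in reports no verdict.

**What I did:**
- I pushed the rod along the groove until it met the end stop.
- I took the steel key from its stand and lowered it into the socket. Its foot read 42 mm above the bench, the height of the socket floor.
- I turned the keeper clockwise with the key until the turning moment rose to 0.3 N m, then let go and moved the arm well clear.

**Last checks (pictures after release):**
- **Rod:** its rear end is at fixture y = +4.6 mm and its front end at -106.4 mm, against the stop.
- **Keeper:** the angle measures about 1.39 of 1.4 rad, with the arm square across the groove.
- **Key:** it stands upright, its handle centre within 1 mm of the socket axis seen from above. I did not measure the foot's depth again after release.
- **Bystanders:** the cork block, tape, spool and green key were not worked near. I did not measure their positions again at the end.

**What disagreed:** the real fingertips are about 31 mm higher than the reported tool position. My first push passed over the rod without touching it. I confirmed the offset with pictures and a slow touch on the bare bench, which reached about 39 N upward (about 45 N in all). After I corrected for the offset, the fingertip and foot heights fitted. The two cameras placed the socket about 2 mm apart, and the key still went in without resistance.

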